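# Put the sauces back on the seasoning rack, tall ones at the back

## Task

Put the two tall sauce bottles and the short jar from the wooden board back on the lower deck of the wire seasoning rack: first the bottles, side by side at the back with each wholly under the upper shelf, and only then the jar in front of them, on the open part of the deck that the upper shelf does not cover. Stand all three upright and set them down gently, as they are glass; do not tip them over or bump the rack, and leave everything else on the counter and on the upper shelf where it is.

Things in the scene. Friction and masses are not known exactly. Their poses are not given: they have to be found in the camera images.
- rack: Fixed two-tier steel seasoning rack, 380 mm wide (y), 220 mm deep (x), 345 mm tall; its open front faces left, to the board. Origin on the counter, z up, x from front to back, y to the left seen from its front. Its flat lower deck, empty at the start, spans x -115 to +105, y -190 to +190 mm, top 30 mm above the counter. 10 mm legs at each end: short at x -115, full height at x 0 and +105.
- back_row (a point): Top of the lower deck, mid-width, middle of the back row under the upper shelf (rack x = +48, y = 0, z = 30 mm). Axes as the rack's. Clear height from deck to upper shelf 265 mm. The back is open wire.
- front_row (a point): Top of the lower deck, mid-width, middle of the front row that is open above (rack x = -60, y = 0, z = 30 mm). Axes as the rack's. A 6 mm wire guard rail runs right round the deck along its edges, its upper side 46 mm above the counter: things must be lifted over it.
- upper_edge (a point): Mid-point of the front lower edge of the upper shelf (rack x = 0, y = 0, z = 295 mm). That shelf (wires 13 mm apart: treat it as a solid slab 8 mm thick) covers only the back half, x 0 to +105 mm, over the full width; its own guard rail is 45 mm above its underside. Things stand on it.
- board: Thick dark ironwood chopping board, 380 mm (x) by 240 mm (y) by 40 mm thick, fixed. Origin at the centre of its underside on the counter. The bottles and the jar stand on its top in a row roughly along its x, 98 to 122 mm apart from centre to centre along x, in any order.
- soy_bottle: The larger tall bottle: brown glass, round, paper label, black cap. 190 mm tall, body 60 mm in diameter and straight-sided up to 123 mm, then a shoulder to a 27 mm neck; cap 31 mm wide over the top 30 mm. About 0.45 kg. Origin at the centre of its underside, z up along its axis.
- vinegar_bottle: The slimmer tall bottle: brown glass, round, paper label, black cap. 180 mm tall, body 56 mm in diameter and straight-sided up to 113 mm, then a shoulder to a 27 mm neck; cap 31 mm wide over the top 30 mm. About 0.45 kg. Origin at the centre of its underside, z up along its axis.
- jar: The short jar: brown glass, round, paper label, flat steel lid. 82 mm tall, 66 mm in diameter, straight-sided up to 58 mm with a slight groove below the 18 mm lid. About 0.32 kg. Origin at the centre of its underside, z up along its axis.
- chopstick1: Wooden chopstick, 230 mm long, 8 mm square, lying across the board between two of the standing things. Loose bystander. Origin on its underside near its middle.
- chopstick2: The other chopstick of the pair, lying 12 mm beside the first.
- tea_tin: Round metal tin, 72 mm wide, 78 mm tall, standing on the upper shelf of the rack. Loose bystander. Origin at the centre of its underside.
- small_bowl: White ceramic bowl, 90 mm wide, 45 mm tall, on the upper shelf of the rack. Loose bystander. Origin at the centre of its underside.
- grater: Flat stainless ginger grater, 210 by 78 mm, 12 mm high, lying on the counter behind the rack (at the robot's right). Loose bystander. Origin on the counter near its middle; x from handle to blade.
- spoon_rest: Blue ceramic spoon rest, round dish 84 mm wide with a tail, 136 mm long, 20 mm high, on the counter between board and rack. Loose bystander. Origin under the dish's centre.
- seasoning_box: White plastic seasoning box with three grey hinged flaps, some of them ajar, 90 by 250 mm, 66 mm tall, on the counter left of the board. Loose bystander. Origin at the centre of its underside.
- cup: White ceramic cup, 72 mm wide, 85 mm tall, on the counter beyond board and rack. Loose bystander. Origin at the centre of its underside.
Things that resemble listed ones, but are neither listed nor needed, are in the scene too. Leave any yellow look-alike of the jar alone.

How it is judged (in metres and radians):
On the way, in this order (a step that is already met when the one before it is completed fails the run):
1. Both bottles stand released at the back of the lower deck, under the upper shelf, while the jar is still off the rack (z of soy_bottle in the frame of rack between 0.024 and 0.036 m and y of soy_bottle in the frame of rack between -0.16 and 0.16 m and angle between each of soy_bottle, vinegar_bottle's own z axis and vertical below 0.1 rad and linear speed of each of soy_bottle, vinegar_bottle below 0.03 m/s and contact force between the fingers and soy_bottle below 0.2 N and x of soy_bottle in the frame of rack between 0.022 and 0.09 m and z of vinegar_bottle in the frame of rack between 0.024 and 0.036 m and y of vinegar_bottle in the frame of rack between -0.16 and 0.16 m and contact force between the fingers and vinegar_bottle below 0.2 N and x of vinegar_bottle in the frame of rack between 0.022 and 0.09 m and x of jar in the frame of rack below -0.15 m), for 0.2 s.
2. The jar stands released in front, on the open part of the lower deck, with the bottles still at the back (z of soy_bottle in the frame of rack between 0.024 and 0.036 m and y of soy_bottle in the frame of rack between -0.16 and 0.16 m and angle between each of soy_bottle, vinegar_bottle, jar's own z axis and vertical below 0.1 rad and linear speed of each of soy_bottle, vinegar_bottle, jar below 0.03 m/s and contact force between the fingers and soy_bottle below 0.2 N and x of soy_bottle in the frame of rack between 0.022 and 0.09 m and z of vinegar_bottle in the frame of rack between 0.024 and 0.036 m and y of vinegar_bottle in the frame of rack between -0.16 and 0.16 m and contact force between the fingers and vinegar_bottle below 0.2 N and x of vinegar_bottle in the frame of rack between 0.022 and 0.09 m and z of jar in the frame of rack between 0.024 and 0.036 m and y of jar in the frame of rack between -0.16 and 0.16 m and contact force between the fingers and jar below 0.2 N and x of jar in the frame of rack between -0.1 and -0.02 m), for 0.2 s.
At the end, for the whole second after the job is handed in: All three stand upright (0.1 rad), at rest and released, on the lower deck, within 160 mm of mid-width: bottle axes 22 to 90 mm behind the rack's origin (bodies under the upper shelf to within 10 mm), the jar's axis 20 to 100 mm ahead of it (in the open front part) (all of step 2); the robot touches nothing.
It fails at once if A bottle or the jar tips over (more than 0.5 rad) (angle between any of soy_bottle, vinegar_bottle, jar's own z axis and vertical above 0.5 rad).
It fails at once if A bottle or the jar is dropped or thrust in (over 0.5 m/s above the lower deck) ((x of soy_bottle in the frame of rack between -0.115 and 0.105 m and y of soy_bottle in the frame of rack between -0.19 and 0.19 m and linear speed of soy_bottle above 0.5 m/s) or (x of vinegar_bottle in the frame of rack between -0.115 and 0.105 m and y of vinegar_bottle in the frame of rack between -0.19 and 0.19 m and linear speed of vinegar_bottle above 0.5 m/s) or (x of jar in the frame of rack between -0.115 and 0.105 m and y of jar in the frame of rack between -0.19 and 0.19 m and linear speed of jar above 0.5 m/s)).
It fails at once if A bottle or the jar is knocked hard against the rack (contact over 100 N) (contact force between any of soy_bottle, vinegar_bottle, jar and rack above 100 N).
It fails at once if The robot bumps the rack (over 15 N) (contact force between any of the arm, the fingers and rack above 15 N).
It fails at once if A bystander is shifted by more than 30 mm (distance of any of tea_tin, small_bowl, chopstick1, chopstick2, grater, spoon_rest, seasoning_box, cup from where it was at the start of the episode above 0.03 m).
It also fails if it takes over 70 s, if anything falls off the work surface, if the arm or the gripper's body presses on something with over 40 N, if the wrist force passes 120 N, or if a joint passes its speed limit or range.

## Robot

A 7-joint arm with a two-finger parallel gripper is mounted at the origin on the work surface. World frame = base frame: x ahead of the robot, y to its left, z up, the work surface at z = 0. Lengths are in m, angles in degrees, forces in N, time in s.
With the tool pointing down it reaches from about 0.425 to 0.875 m from the base axis. Payload 4.7 kg.
Tool frame: the origin (TCP) lies midway between the tips of the shut fingers; the grasp point (between the pads) lies 19 mm behind it; z points along the fingers, y is the line along which they close (so a half turn about z gives the same grasp; the last joint's range is limited). The gripper opens to 87 mm and grips with 3 to 60 N. Pads are 19 mm wide; open, the fingers measure 117 mm over their backs; the gripper's body (75 mm by 190 mm) begins 51 mm behind the grasp point.
Start: joints at [-65.369, 18.392, -4.016, 83.108, 1.295, 78.541, -3.26], TCP at [0.263, 0.595, 0.223] pointing down, gripper open.
Joint ranges: [-163.93, 163.93], [-17.29, 119.83], [-79.2, 71.16], [3.27, 140.29], [-89.18, 269.18], [5.43, 117.66], [-154.24, 154.24]. Speed limits (degrees/s): [147.25, 147.25, 180, 180, 180, 180, 180].

## Interface

Orientations are given as [roll, pitch, yaw] about the fixed x, y, z axes, in that order (R = Rz(yaw) Ry(pitch) Rx(roll)).
In Python, from cell import env gives the robot as it stands. The module is installed in compiled form; this text tells all that it offers.
- The arm moves only by the tool step_arm, never from a script. Its argument "rows" is a list of rows, each an object with "angular": the turn, a rotation vector about the tool's x, y, z in units of pi rad (1.0 is pi rad), a list of three; "slide": the shift along the tool's x, y, z in units of 500 mm (1.0 is 500 mm), a list of three; "jaw": the opening, from 0 (shut) to 1 (fully open). A call has 1 to 10 rows; each row shifts and turns the commanded pose from where the row before left it, along the tool's axes as they then stand; what a row does not reach is not made up. A row lasts 1/8 s, in which the tool goes at most 62.5 mm and 10.7 degrees, less where a joint would pass 70% of its speed; a pose out of reach is approached as far as the arm can. A call with a number of a shift or a turn outside -1 to 1 is refused whole. A call with a gripper value outside its range is refused whole. The fingers move at their own pace and stop on an object; "newtons" is the grip in N (left out, the last holds). Time passes only in rows, so rows that do not move let the fingers close. It gives the time, the measured TCP pose, the force, the opening and the grip force at its end, in the units of the state.
- env.get_obs(): the state, without advancing time (a new reading comes with each control period).
- env.read_camera(name): name is "scene" or "top" or "wrist"; returns the picture (400x640x3 uint8, red, green, blue); there is no depth.
- env.camera_info(name): a dict with "fx", "fy", "cx", "cy" (pixels), "k1" (the pictures are not rectified: a ray, as slopes to the right and down, at radius r is drawn at 1 + k1 r^2 times it, then the intrinsics apply), "R" (3x3) and "t" (3): a world point X has camera coordinates R X + t. Camera axes: x right, y down, z forward; pixel columns grow to the right and rows downward; lengths in m; the calibration is good to about 2 mm. A picture is of the moment at which its call begins: read the wrist's pose just before it. camera_info takes no time and is no camera call; for the wrist camera it gives the pose at the moment of the call.
- env.sign_off(): hands the job in; it is judged then, once.
The state is a dict: "time_s": time; "qpos": joint angles; "joint_velocities": joint speeds; "effort": joint torques, N m; "tool_pos": TCP position; "tool_rot": TCP orientation; "force": force on the tool from outside, world axes, zero at the start; "wrist_torque": the same for the moment, N m; "grip_width": finger opening in m; "grasp_force": force on a finger pad.
Only numpy, scipy, OpenCV 4.12 (cv2) and the standard library are available. Lean on these libraries where they do the work, as an engineer would, in place of code of your own. Each camera call takes 0.05 s, during which the arm holds its last target. There are 200 camera calls.

## Working session

There is one attempt and no reset: what is moved stays moved. The work goes in short steps, Python scripts to look and compute and a tool call to move; the robot and the scene stay as the last step left them, time stands still between calls to the robot, and variables do not carry over. Pictures are saved under pics/ and viewed, at most 10 in all, crops included, and the job is handed in when it is done.

Besides the shell and the picture viewer there is one more tool, called after ">>>" in YAML: its name, and indented under it one key for each argument. step_arm: Moves the arm, as the interface text tells. Shifts and turns lie within -1 to 1; 1 stands for 500 mm of shift or pi rad of turn. Its arguments: {"type":"object","properties":{"rows":{"type":"array"},"newtons":{"type":"number"}},"required":["rows"]}

```bash
mkdir -p pics; ls; python3 - <<'E'
from cell import env
import cv2,numpy as np
o=env.get_obs();print({k:np.round(v,3).tolist() for k,v in o.items()})
for n in("scene","top"):
    i=env.camera_info(n);print(n,{k:np.round(v,4).tolist() for k,v in i.items()})
    cv2.imwrite(f"pics/{n}0.png",env.read_camera(n)[:,:,::-1])
i=env.camera_info("wrist");print({k:np.round(v,4).tolist() for k,v in i.items()})
E
```

```text
pics
{'time_s': 0.0, 'qpos': [-65.367, 18.438, -4.015, 83.175, 1.295, 78.539, -3.261], 'joint_velocities': [-0.09, -0.036, 0.024, 0.041, -0.029, -0.009, -0.028], 'effort': [0.0, -49.128, -0.403, -31.253, -0.064, 0.043, 0.0], 'tool_pos': [0.262, 0.594, 0.221], 'tool_rot': [-179.893, 0.006, 156.176], 'force': [0.09, 0.68, 0.012], 'wrist_torque': [0.022, 0.009, 0.029], 'grasp_force': 0.0, 'grip_width': 0.087}
scene {'fx': 402.4432, 'fy': 402.4432, 'cx': 317.5826, 'cy': 200.9028, 'k1': 0.0256, 'R': [[0.7325, 0.6806, 0.0132], [0.4761, -0.4983, -0.7246], [-0.4865, 0.5371, -0.6891]], 't': [-0.4011, -0.0802, 1.6998]}
top {'fx': 477.2751, 'fy': 477.2751, 'cx': 312.423, 'cy': 203.1296, 'k1': -0.0058, 'R': [[0.0221, -0.9997, 0.0036], [-0.9777, -0.0224, -0.209], [0.209, 0.0011, -0.9779]], 't': [0.0446, 0.5626, 1.7211]}
{'fx': 293.4644, 'fy': 293.4644, 'cx': 323.0636, 'cy': 196.0454, 'k1': -0.0364, 'R': [[0.4032, 0.9151, -0.001], [0.876, -0.3856, 0.2897], [0.2648, -0.1177, -0.9571]], 't': [-0.6493, -0.0359, 0.3913]}
```

View pics/scene0.png

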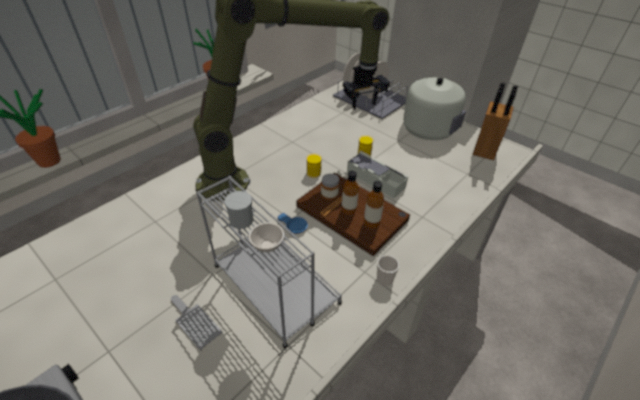

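View pics/top0.png

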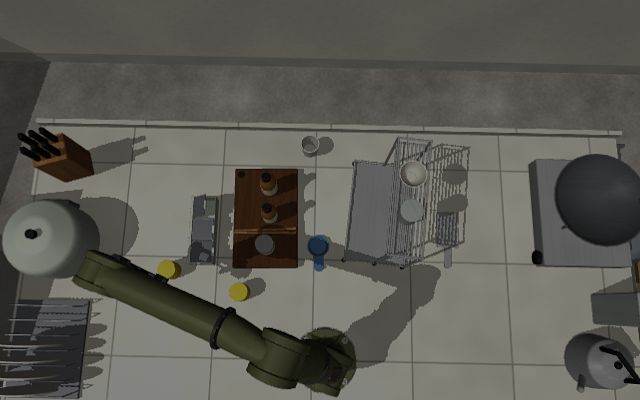

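The scene view shows three brown items on the board: a jar with a steel lid at about (331,183), and bottles at (350,190) and (374,202). The yellow look-alikes are at (314,165) and (365,147). In the top view the same items are the jar (264,245) and bottles (269,211) and (268,182), with the rack at x 345–470. I'll enlarge both views to measure.

```bash
python3 - <<'E'
import cv2
def crop(n,x,y,w,h,s,o):
    im=cv2.imread(n)[y:y+h,x:x+w];im=cv2.resize(im,None,fx=s,fy=s,interpolation=cv2.INTER_CUBIC)
    im=cv2.convertScaleAbs(im,alpha=1.4,beta=10)
    for k in range(0,w,20): cv2.putText(im,str(x+k),(k*s,10),0,.35,(0,0,255),1);cv2.line(im,(k*s,12),(k*s,18),(0,0,255),1)
    for k in range(20,h,20): cv2.putText(im,str(y+k),(0,k*s+4),0,.35,(0,0,255),1)
    cv2.imwrite(o,im)
crop("pics/scene0.png",190,155,230,195,3,"pics/sc.png")
crop("pics/top0.png",225,125,260,150,3,"pics/tc.png")
E
```

```text
(no output)
```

View pics/sc.png

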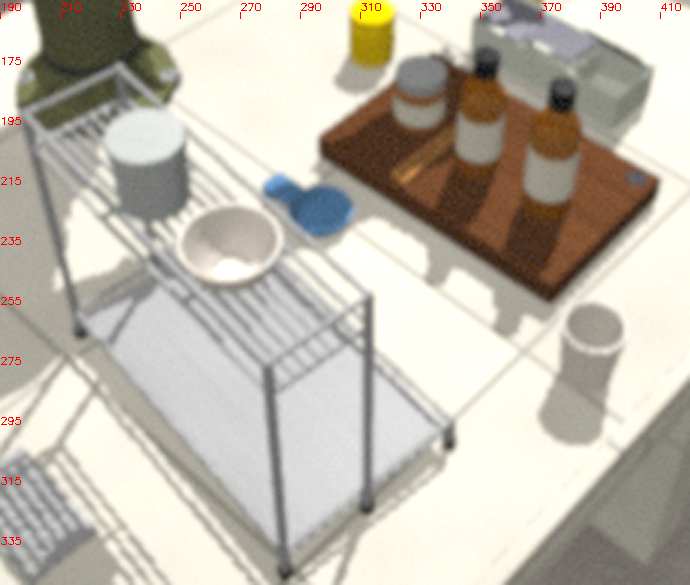

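View pics/tc.png

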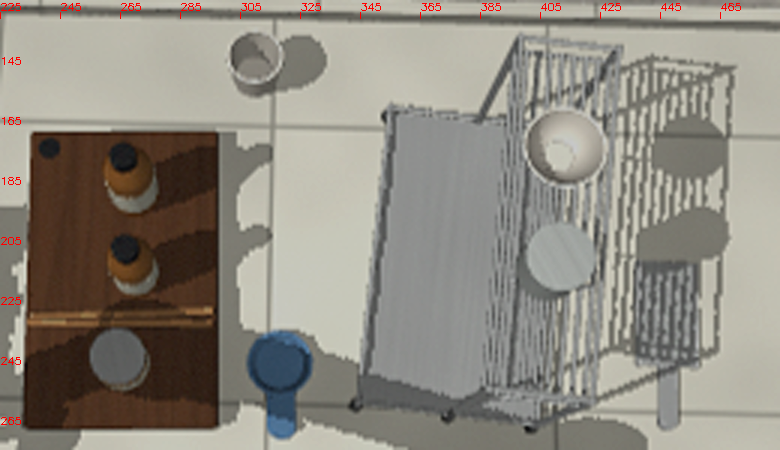

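Wanted items: the jar has a grey steel lid at scene (330,178) and top (264,244). Its yellow look-alikes stand off the board, so they don't fit the description. The caps are at scene (352,173) and (378,184), top (267,207) and (266,177). The enlarged crops confirm all three. Next I triangulate them and fit the rack pose.

```bash
cat > h.py <<'E'
import numpy as np,cv2
from scipy.optimize import least_squares
from scipy.spatial.transform import Rotation as Ro
def prj(i,X):
    c=np.asarray(X)@np.array(i["R"]).T+i["t"];s=c[...,:2]/c[...,2:]
    s=s*(1+i["k1"]*(s**2).sum(-1,keepdims=True))
    return s*[i["fx"],i["fy"]]+[i["cx"],i["cy"]]
def tri(obs,x0=(.6,.1,.1)):
    r=least_squares(lambda X:np.concatenate([prj(i,X)-p for i,p in obs]),x0)
    return r.x,np.abs(r.fun).max()
E
python3 - <<'E'
from cell import env
from h import *
S=env.camera_info("scene");T=env.camera_info("top")
for n,s,t in(("jar lid",(330.3,178.3),(264.3,243.7)),("mid cap",(352.3,172.8),(266.7,207.3)),("far cap",(377.7,183.2),(266,177)),
   ("board FR",(0,0),(0,0))):
    if s[0]: print(n,*tri([(S,s),(T,t)]))
m=lambda a,o:np.array(a)/3+o
sc=lambda *a:m(a,[190,155]); tc=lambda *a:m(a,[225,125])
P=[(S,sc(369,297),(0,190,345)),(S,sc(267,367),(105,190,345)),(S,sc(27,112),(105,-190,345)),(S,sc(120,66),(0,-190,345)),
 (S,sc(285,575),(105,190,0)),(S,sc(367,510),(0,190,0)),(S,sc(449,448),(-115,190,0)),(S,sc(80,335),(105,-190,0)),
 (T,tc(519,38),(0,190,345)),(T,tc(621,47),(105,190,345)),(T,tc(356,405),(-115,-190,0)),(T,tc(448,416),(0,-190,0)),(T,tc(530,428),(105,-190,0)),
 (T,tc(388,107),(-115,190,46))]
def w(p,X):
    c,s=np.cos(p[2]),np.sin(p[2]);x,y,z=np.array(X)/1000
    return np.array([p[0]+c*x-s*y,p[1]+s*x+c*y,z])
f=lambda p:np.concatenate([prj(i,w(p,X))-q for i,q,X in P])
r=least_squares(f,[.6,-.3,-1.6],loss="soft_l1");print(r.x,np.degrees(r.x[2]));print(f(r.x).reshape(-1,2).round(1).tolist())
# free-height check of deck corner
B=[(S,sc(657,183),0),(T,tc(32,133),0)];print("board corner",tri([b[:2] for b in B]))
B=[(S,sc(548,290),0),(T,tc(217,133),0)];print("board corner",tri([b[:2] for b in B]))
print("shelf/top far front",tri([(S,sc(369,297)),(T,tc(519,38))]), "deck front rail far",tri([(S,sc(449,425)),(T,tc(388,107))]))
E
```

```text
jar lid [0.3996278  0.22571555 0.11608036] 0.5377307442525989
mid cap [0.51106798 0.21260592 0.21510413] 0.39302458313403577
far cap [0.6151312  0.21895319 0.22508784] 0.5821160757689086
[ 0.54030113 -0.19953213 -1.67401335] -95.91389994188528
[[-0.1, -1.7], [-0.2, -2.1], [-1.6, -0.7], [-0.7, -0.8], [-0.0, -0.5], [-0.0, -0.4], [0.1, -1.4], [0.1, -0.5], [1.7, -2.1], [0.2, -1.2], [0.1, -1.4], [-0.1, -1.2], [0.3, -1.7], [1.3, -1.7]]
board corner (array([0.69484418, 0.35582596, 0.02215192]), np.float64(0.4154870043730625))
board corner (array([0.70060185, 0.11802731, 0.02415971]), np.float64(0.15639427886083013))
shelf/top far front (array([ 0.72637618, -0.21570906,  0.3327567 ]), np.float64(0.0028586873906419896)) deck front rail far (array([ 0.73813123, -0.10230912,  0.03017172]), np.float64(0.3432643350390663))
```

```bash
cat >> h.py <<'E'
YAW=np.radians(-95.9)
RP=np.array([.5403,-.1995,0.])
def rw(x,y,z=0): # rack (m) -> world
    c,s=np.cos(YAW),np.sin(YAW); return RP+[c*x-s*y,s*x+c*y,z]
def Rt(e,yaw=YAW): # tool: approach along heading yaw, e deg below horizontal, tool y to rack left
    e=np.radians(e);z=np.array([np.cos(yaw)*np.cos(e),np.sin(yaw)*np.cos(e),-np.sin(e)]);y=np.array([-np.sin(yaw),np.cos(yaw),0])
    return np.c_[np.cross(y,z),y,z]
def tcp(g,e,yaw=YAW): return np.asarray(g)+Rt(e,yaw)[:,2]*.019  # grasp point -> TCP
def cur(env):
    o=env.get_obs();return np.array(o["tool_pos"]),Ro.from_euler("xyz",o["tool_rot"],degrees=True).as_matrix(),o
def plan(p,R,pt,Rg,n=None,jaw=1,sp=.055):
    """straight path from pose to target in n rows; prints compact rows, returns the reached pose"""
    rv=Ro.from_matrix(R.T@Rg).as_rotvec();d=np.asarray(pt)-p
    k=max(n or 1,int(np.ceil(np.linalg.norm(rv)/np.radians(10.5))),int(np.ceil(np.linalg.norm(d)/sp)))
    a=np.round(rv/k/np.pi,4);out=[]
    for j in range(k):
        s=np.round(R.T@(p+0*d+(np.asarray(pt)-p)/(k-j)-p)/.5,3);p=p+R@s*.5;R=R@Ro.from_rotvec(a*np.pi).as_matrix()
        out.append(s.tolist())
    print("rows",k,"angular",a.tolist(),"jaw",jaw);print("\n".join(map(str,out)));print("end",p.round(4));return p,R
E
python3 - <<'E'
from cell import env
from h import *
p,R,o=cur(env)
p,R=plan(p,R,[.42,.50,.36],Rt(30))
p,R=plan(p,R,[.60,.42,.30],Rt(30))
E
```

```text
rows 9 angular [0.0231, -0.0318, 0.0402] jaw 1
[-0.04, -0.005, -0.031]
[-0.044, -0.002, -0.026]
[-0.046, 0.002, -0.022]
[-0.048, 0.007, -0.017]
[-0.048, 0.012, -0.013]
[-0.047, 0.017, -0.01]
[-0.046, 0.022, -0.006]
[-0.043, 0.027, -0.004]
[-0.04, 0.032, -0.002]
end [0.4198 0.5    0.3603]
rows 4 angular [-0.0, -0.0001, -0.0001] jaw 1
[0.011, 0.094, 0.041]
[0.011, 0.094, 0.042]
[0.011, 0.093, 0.041]
[0.011, 0.094, 0.042]
end [0.6001 0.4201 0.2998]
```

>>> step_arm:
  rows:
    - {"angular":[0.0231,-0.0318,0.0402],"slide":[-0.04,-0.005,-0.031],"jaw":1}
    - {"angular":[0.0231,-0.0318,0.0402],"slide":[-0.044,-0.002,-0.026],"jaw":1}
    - {"angular":[0.0231,-0.0318,0.0402],"slide":[-0.046,0.002,-0.022],"jaw":1}
    - {"angular":[0.0231,-0.0318,0.0402],"slide":[-0.048,0.007,-0.017],"jaw":1}
    - {"angular":[0.0231,-0.0318,0.0402],"slide":[-0.048,0.012,-0.013],"jaw":1}
    - {"angular":[0.0231,-0.0318,0.0402],"slide":[-0.047,0.017,-0.01],"jaw":1}
    - {"angular":[0.0231,-0.0318,0.0402],"slide":[-0.046,0.022,-0.006],"jaw":1}
    - {"angular":[0.0231,-0.0318,0.0402],"slide":[-0.043,0.027,-0.004],"jaw":1}
    - {"angular":[0.0231,-0.0318,0.0402],"slide":[-0.04,0.032,-0.002],"jaw":1}

```text
time_s: 1.23
tool_pos: [0.3234, 0.5811, 0.3481]
tool_rot: [177.6, 36.9, 111.6]
force: [2.2, 0.6, -0.7]
grip_width: 0.0873
grasp_force: 0.0
```

```bash
python3 - <<'E'
from cell import env
from h import *
p,R,o=cur(env);print(o["time_s"],p.round(3),R.round(3).tolist(),np.round(o["qpos"],1));print(Rt(30).round(3).tolist())
i=env.camera_info("wrist");np.save("w1.npy",i,allow_pickle=True);cv2.imwrite("pics/w1.png",env.read_camera("wrist")[:,:,::-1])
for n,c in(("soy cap",(.615,.219,.23)),("vin cap",(.511,.213,.22)),("jar lid",(.3996,.2257,.122))):print(n,prj(i,c).round())
E
```

```text
1.225 [0.323 0.581 0.348] [[-0.294, 0.92, 0.26], [0.743, 0.391, -0.543], [-0.601, 0.034, -0.798]] [-101.5   53.4   71.    47.7  -15.   117.5  -20.8]
[[0.051, 0.995, -0.089], [0.497, -0.103, -0.861], [-0.866, 0.0, -0.5]]
soy cap [381. 289.]
vin cap [335. 280.]
jar lid [285. 225.]
```

```bash
python3 - <<'E'
from h import *
import itertools
D=[([-65.367,18.438,-4.015,83.175,1.295,78.539,-3.261],[.262,.594,.221],Ro.from_euler("xyz",[-179.893,.006,156.176],degrees=True)),
([-101.5,53.4,71.0,47.7,-15.,117.5,-20.8],[.3234,.5811,.3481],Ro.from_euler("xyz",[177.6,36.9,111.6],degrees=True))]
best=[]
for sg in itertools.product([1,-1],repeat=7):
  for a0 in (0,90,180,-90):
    for a7 in(0,90,180,-90):
      e=0
      for q,p,R in D:
        v=np.array(q)*sg
        F=Ro.from_euler("z",a0,degrees=True)*Ro.from_euler("ZYZYZYZ"[:3],v[:3],degrees=True)*Ro.from_euler("YZY",v[3:6],degrees=True)*Ro.from_euler("z",v[6]+a7,degrees=True)
        e+=np.degrees((F.inv()*R).magnitude())
      best.append((e,sg,a0,a7))
best.sort();print(*best[:8],sep="\n")
E
```

```text
(np.float64(0.07189080820169615), (-1, -1, -1, -1, -1, -1, -1), 180, -90)
(np.float64(0.07189080820171152), (-1, 1, -1, 1, -1, 1, -1), 0, 90)
(np.float64(32.60655046954639), (-1, 1, -1, 1, 1, 1, -1), 0, 90)
(np.float64(32.6065504695464), (-1, -1, -1, -1, 1, -1, -1), 180, -90)
(np.float64(44.58620588268776), (-1, -1, -1, -1, 1, -1, 1), 180, -90)
(np.float64(44.586205882687764), (-1, 1, -1, 1, 1, 1, 1), 0, 90)
(np.float64(48.14964548712077), (-1, 1, -1, 1, -1, 1, 1), 0, 90)
(np.float64(48.14964548712078), (-1, -1, -1, -1, -1, -1, 1), 180, -90)
```

```bash
cat >> h.py <<'E'
SG=np.array([-1,1,-1,1,-1,1,-1])
LO=np.array([-163.93,-17.29,-79.2,3.27,-89.18,5.43,-154.24]);HI=np.array([163.93,119.83,71.16,140.29,269.18,117.66,154.24])
try: L=np.load("L.npy")
except Exception: L=np.array([.3,.4,.4,.2,0,0])
def fk(q,L=None):
    L=globals()["L"] if L is None else L
    v=np.radians(np.array(q)*SG);rz=lambda a:Ro.from_euler("z",a).as_matrix();ry=lambda a:Ro.from_euler("y",a).as_matrix()
    A=rz(v[0])@ry(v[1]);B=A@rz(v[2])@ry(v[3]);C=B@rz(v[4])@ry(v[5]);E=np.eye(3)
    el=A@[0,0,L[1]]+[0,0,L[0]]; Am=A@rz(v[2])
    el=el+Am@[L[4],0,0]; w=el+B@[-L[4],0,L[2]]+ (B@rz(v[4]))@[L[5],0,0]
    return w+C@[0,0,L[3]],C@rz(v[6]+np.pi/2),el,w
E
python3 - <<'E'
from h import *
D=[([-65.367,18.438,-4.015,83.175,1.295,78.539,-3.261],[.262,.594,.221])]
from cell import env
p,R,o=cur(env);D.append((o["qpos"],p))
for m in(4,5,6):
    f=lambda l:np.concatenate([fk(q,np.r_[l,np.zeros(6-m)])[0]-p for q,p in D])
    r=least_squares(f,[.3,.4,.4,.2,0,0][:m]);print(m,r.x.round(4),(r.fun*1000).round(1))
E
```

```text
4 [0.2751 0.4641 0.522  0.3897] [-21.5  17.5  -0.1  -9.1  -4.8   0.1]
5 [ 0.3296  0.6326  0.5274  0.5612 -0.0592] [-22.5   7.3   2.5   2.9   0.6  -2.5]
6 [ 0.7942  2.2769  0.6958  2.5311 -0.7244 -0.427 ] [-0.  0. -0.  0.  0.  0.]
```

```bash
python3 - <<'E'
from cell import env
from h import *
p,R,o=cur(env)
p,R=plan(p,R,[.45,.42,.38],Rt(80,np.radians(-65)),n=6)
p,R=plan(p,R,[.58,.30,.38],Rt(60,np.radians(-65)),n=5)
E
```

```text
rows 6 angular [0.0017, 0.0244, -0.0005] jaw 1
[-0.065, 0.019, 0.036]
[-0.068, 0.019, 0.031]
[-0.07, 0.019, 0.026]
[-0.071, 0.019, 0.02]
[-0.073, 0.019, 0.014]
[-0.074, 0.018, 0.009]
end [0.4499 0.42   0.38  ]
rows 5 angular [0.0, -0.0222, 0.0001] jaw 1
[-0.065, 0.027, 0.011]
[-0.063, 0.027, 0.016]
[-0.062, 0.027, 0.02]
[-0.061, 0.027, 0.025]
[-0.059, 0.026, 0.029]
end [0.5799 0.2998 0.38  ]
```

>>> step_arm:
  rows:
    - {"angular":[0.0017,0.0244,-0.0005],"slide":[-0.065,0.019,0.036],"jaw":1}
    - {"angular":[0.0017,0.0244,-0.0005],"slide":[-0.068,0.019,0.031],"jaw":1}
    - {"angular":[0.0017,0.0244,-0.0005],"slide":[-0.07,0.019,0.026],"jaw":1}
    - {"angular":[0.0017,0.0244,-0.0005],"slide":[-0.071,0.019,0.02],"jaw":1}
    - {"angular":[0.0017,0.0244,-0.0005],"slide":[-0.073,0.019,0.014],"jaw":1}
    - {"angular":[0.0017,0.0244,-0.0005],"slide":[-0.074,0.018,0.009],"jaw":1}

```text
time_s: 2.02
tool_pos: [0.4586, 0.4029, 0.3809]
tool_rot: [-179.9, 10.2, 113.4]
force: [1.0, -0.2, 0.4]
grip_width: 0.0871
grasp_force: 0.0
```

```bash
cat > rec.py <<'E'
from cell import env
from h import *
import json
p,R,o=cur(env)
open("d.txt","a").write(json.dumps([list(map(float,o["qpos"])),p.tolist()])+"\n")
print(round(o["time_s"],2),p.round(3),np.round(o["tool_rot"],1),np.round(o["qpos"],1))
E
python3 rec.py
```

```text
2.02 [0.459 0.403 0.381] [-179.9   10.2  113.4] [-95.7  26.1  69.8  71.8 -14.4  99.3  -6.6]
```

>>> step_arm:
  rows:
    - {"angular":[0,-0.0222,0],"slide":[-0.065,0.027,0.011],"jaw":1}
    - {"angular":[0,-0.0222,0],"slide":[-0.063,0.027,0.016],"jaw":1}
    - {"angular":[0,-0.0222,0],"slide":[-0.062,0.027,0.02],"jaw":1}
    - {"angular":[0,-0.0222,0],"slide":[-0.061,0.027,0.025],"jaw":1}
    - {"angular":[0,-0.0222,0],"slide":[-0.059,0.026,0.029],"jaw":1}

```text
time_s: 2.65
tool_pos: [0.5854, 0.2794, 0.3814]
tool_rot: [-179.8, 30.5, 113.5]
force: [0.4, 0.5, 0.2]
grip_width: 0.0868
grasp_force: 0.0
```

```bash
python3 rec.py
```

```text
2.65 [0.585 0.279 0.381] [-179.8   30.5  113.5] [-84.9  34.4  69.9  69.1  -1.6  95.5   3.8]
```

```bash
cat >> h.py <<'E'
def fk(q,L=None):
    L=globals()["L"] if L is None else L   # d1 d3 d5 d7 b1 b2 b3
    v=np.radians(np.array(q)*SG);rz=lambda a:Ro.from_euler("z",a).as_matrix();ry=lambda a:Ro.from_euler("y",a).as_matrix()
    A=rz(v[0])@ry(v[1]);B=A@rz(v[2])@ry(v[3]);C=B@rz(v[4])@ry(v[5])
    el=A@[0,L[4],L[1]]+[0,0,L[0]];w=el+B@[0,L[5],L[2]]
    return w+C@[0,L[6],L[3]],C@rz(v[6]+np.pi/2),el,w
E
python3 - <<'E'
from h import *
import json
D=[([-65.367,18.438,-4.015,83.175,1.295,78.539,-3.261],[.262,.594,.221])]+[json.loads(l) for l in open("d.txt")]+[([-101.5,53.4,71.0,47.7,-15.,117.5,-20.8],[.3234,.5811,.3481])]
f=lambda l:np.concatenate([fk(q,l)[0]-p for q,p in D])
r=least_squares(f,[.3,.4,.4,.2,0,0,0]);print(r.x.round(4),(r.fun*1000).round(1));np.save("L.npy",r.x)
E
```

```text
[ 0.2498  0.4676  0.5131  0.369  -0.0157 -0.0099 -0.0007] [ 0.2  0.1  0.3  0.   0.1 -0.4  0.1 -0.  -0.3 -0.2 -0.   0.4]
```

```bash
cat >> h.py <<'E'
def ik(p,R,q0,w=.02):
    f=lambda q:np.r_[(fk(q)[0]-p)*20,Ro.from_matrix(fk(q)[1].T@R).as_rotvec()*5,w*(q-q0)/60]
    r=least_squares(f,np.clip(q0,LO+.5,HI-.5),bounds=(LO+.3,HI-.3));q=r.x
    return q,np.linalg.norm(fk(q)[0]-p)*1000,np.degrees(Ro.from_matrix(fk(q)[1].T@R).magnitude())
E
python3 - <<'E'
from h import *
rng=np.random.default_rng(0)
qc=np.array([-84.9,34.4,69.9,69.1,-1.6,95.5,3.8])
T={}
soy=[.613,.219,.135];vin=[.51,.213,.13]
for nm,g,yaws in(("soy",soy,(-100,-85,-70)),("vin",vin,(-100,-85,-70)),("placeA",rw(.05,.06,.125),(-96,)),("placeB",rw(.05,-.06,.125),(-96,-80))):
  for yaw in yaws:
    for e in(15,30,45):
      for flip in(0,1):
        y=np.radians(yaw);R=Rt(e,y)
        if flip:R=R@np.diag([-1,-1,1])
        p=np.array(g)+R[:,2]*.019
        s=[]
        for k in range(10):
            q0=qc if k==0 else rng.uniform(LO,HI)
            q,a,b=ik(p,R,q0)
            if a<3 and b<2: s.append((k==0,q,np.min(np.r_[q-LO,HI-q])))
        s.sort(key=lambda t:-t[2])
        print(nm,yaw,e,"flip" if flip else "",len(s),"cur" if any(t[0] for t in s) else "",[t[1].round().astype(int).tolist() for t in s[:2]],[round(float(t[2])) for t in s[:2]])
E
```

```text
soy -100 15  6 cur [[-61, 70, 43, 57, 18, 113, -32], [-68, 79, 66, 57, 0, 110, -21]] [5, 5]
soy -100 15 flip 7 cur [[-57, 67, 35, 56, 24, 114, 144], [-65, 75, 56, 57, 9, 111, 154]] [4, 0]
soy -100 30  8 cur [[-63, 62, 47, 62, 8, 104, -32], [-45, 54, 11, 61, 31, 110, -47]] [13, 8]
soy -100 30 flip 8 cur [[-57, 58, 33, 62, 18, 106, 142], [-48, 55, 16, 62, 28, 109, 135]] [12, 9]
soy -100 45  5 cur [[-19, 49, -32, 67, 47, 110, -60], [-18, 49, -34, 67, 48, 111, -60]] [8, 7]
soy -100 45 flip 4 cur [[-51, 47, 24, 69, 16, 98, 138], [-55, 48, 32, 69, 11, 97, 142]] [16, 13]
soy -85 15  9 cur [[-48, 55, 5, 70, 49, 110, -46], [-79, 75, 66, 71, 5, 94, -19]] [8, 5]
soy -85 15 flip 6 cur [[-65, 60, 35, 71, 31, 100, 144], [-48, 55, 5, 70, 49, 110, 134]] [10, 8]
soy -85 30  8 cur [[-58, 49, 24, 74, 30, 96, -38], [-51, 47, 12, 74, 37, 99, -43]] [22, 19]
soy -85 30 flip 6 cur [[-36, 48, -11, 73, 50, 106, 131], [-60, 50, 27, 74, 28, 95, 143]] [12, 11]
soy -85 45  8 cur [[-62, 43, 33, 79, 17, 86, -31], [-54, 40, 21, 79, 24, 88, -36]] [32, 30]
soy -85 45 flip 7 cur [[-33, 40, -11, 77, 41, 95, 134], [-36, 
[... 3365 characters left out ...]
 -36]] [25, 23]
placeB -96 45 flip 6 cur [[23, 16, -29, 116, 55, 73, 140], [17, 15, -22, 116, 53, 72, 141]] [14, 13]
placeB -80 15  7 cur [[8, 27, -25, 128, 84, 89, -64], [-30, 25, 15, 129, 75, 74, -62]] [12, 11]
placeB -80 15 flip 6 cur [[17, 30, -35, 128, 87, 93, 116], [-5, 25, -12, 128, 81, 83, 116]] [13, 12]
placeB -80 30  7 cur [[29, 19, -42, 127, 77, 77, -51], [-13, 14, 2, 129, 69, 67, -48]] [13, 12]
placeB -80 30 flip 7 cur [[36, 21, -50, 127, 80, 81, 129], [21, 17, -34, 127, 76, 75, 130]] [13, 13]
placeB -80 45  7 cur [[38, 9, -43, 125, 61, 63, -32], [3, 6, -7, 126, 57, 58, -30]] [16, 15]
placeB -80 45 flip 5 cur [[20, 7, -25, 125, 59, 60, 149], [-28, 6, 25, 127, 54, 56, 152]] [5, 2]
```

```bash
python3 - <<'E'
from cell import env
from h import *
p,R,o=cur(env)
i=env.camera_info("wrist");np.save("w2.npy",i,allow_pickle=True);im=env.read_camera("wrist")[:,:,::-1].copy();cv2.imwrite("pics/w2.png",im)
a=[]
for k in(1,2):
    im=cv2.imread(f"pics/w{k}.png");i=np.load(f"w{k}.npy",allow_pickle=True).item()
    for c in((.615,.219,.23),(.511,.213,.22),(.3996,.2257,.122)):
        u=prj(i,c);cv2.circle(im,tuple(map(int,u)),3,(0,0,255),1)
    a.append(im)
cv2.imwrite("pics/w12.png",cv2.resize(np.vstack(a),(480,600)))
plan(p,R,tcp([.615,.36,.27],30,np.radians(-90)),Rt(30,np.radians(-90)),n=4)
E
```

```text
rows 4 angular [0.0232, -0.0404, 0.0233] jaw 1
[0.051, 0.026, 0.04]
[0.057, 0.025, 0.031]
[0.063, 0.023, 0.022]
[0.066, 0.019, 0.012]
end [0.6148 0.3436 0.2607]
```

View pics/w12.png

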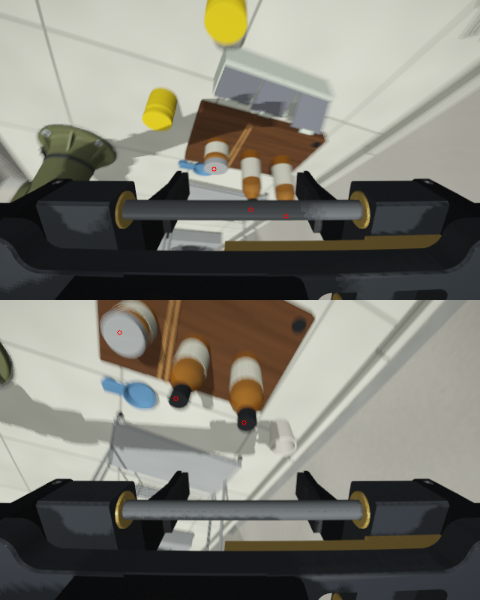

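The second wrist view shows the steel-lidded jar at about (165,40), the vinegar bottle's cap at (237,133) and the soy bottle's cap at (327,165). The projected estimates fall within a few pixels of all three. I'll move to the pre-grasp pose and get a second view.

>>> step_arm:
  rows:
    - {"angular":[0.0232,-0.0404,0.0233],"slide":[0.051,0.026,0.04],"jaw":1}
    - {"angular":[0.0232,-0.0404,0.0233],"slide":[0.057,0.025,0.031],"jaw":1}
    - {"angular":[0.0232,-0.0404,0.0233],"slide":[0.063,0.023,0.022],"jaw":1}
    - {"angular":[0.0232,-0.0404,0.0233],"slide":[0.066,0.019,0.012],"jaw":1}

```text
time_s: 3.2
tool_pos: [0.614, 0.3451, 0.2587]
tool_rot: [179.7, 60.0, 89.9]
force: [-74.0, -10.8, 19.9]
grip_width: 0.0868
grasp_force: 0.0
```

```bash
python3 rec.py; python3 - <<'E'
from cell import env
from h import *
i=env.camera_info("wrist");np.save("w3.npy",i,allow_pickle=True);cv2.imwrite("pics/w3.png",env.read_camera("wrist")[:,:,::-1])
a=[]
for k,(x,y) in((2,(120,10)),(3,None or (0,0))):
    im=cv2.imread(f"pics/w{k}.png");i=np.load(f"w{k}.npy",allow_pickle=True).item()
    us=[prj(i,c) for c in((.615,.219,.23),(.511,.213,.22),(.3996,.2257,.122))];print(k,np.round(us,1).tolist())
    if k==3:x,y=[int(max(0,v)) for v in (np.mean(us[:2],0)-[130,95])]
    c=cv2.resize(im[y:y+195,x:x+260],None,fx=3,fy=3,interpolation=cv2.INTER_CUBIC);print(x,y,c.shape)
    a.append(cv2.resize(c,(400,300)) if 0 else c);cv2.imwrite(f"pics/c{k}.png",c)
E
```

```text
3.2 [0.614 0.345 0.259] [179.7  60.   89.9] [-68.9  69.1  67.5  41.1  -2.9 117.7 -15.2]
2 [[326.0, 163.3], [234.4, 131.6], [159.8, 43.6]]
120 10 (585, 780, 3)
3 [[323.4, 224.3], [226.9, 216.0], [131.9, 128.2]]
145 125 (585, 780, 3)
```

```bash
cat >> h.py <<'E'
def jac(q):
    p,R=fk(q)[:2];J=np.zeros((6,7))
    for k in range(7):
        d=np.array(q,float);d[k]+=.01;p2,R2=fk(d)[:2]
        J[:3,k]=(p2-p)/np.radians(.01);J[3:,k]=Ro.from_matrix(R2@R.T).as_rotvec()/np.radians(.01)
    return J
def follow(q,pt,Rg,n=40,wr=1.,lam=1e-3):
    q=np.array(q,float);W=np.diag([1,1,1,wr,wr,wr])
    p0,R0=fk(q)[:2];rv=Ro.from_matrix(R0.T@Rg).as_rotvec()
    for k in range(1,n+1):
        p,R=p0+(np.asarray(pt)-p0)*k/n,R0@Ro.from_rotvec(rv*k/n).as_matrix()
        for _ in range(3):
            pc,Rc=fk(q)[:2];e=np.r_[p-pc,Ro.from_matrix(R@Rc.T).as_rotvec()];free=np.ones(7,bool)
            for _ in range(3):
                J=W@jac(q)[:,free];dq=np.zeros(7)
                dq[free]=np.degrees(J.T@np.linalg.solve(J@J.T+lam**2*np.eye(6),W@e))
                bad=free&((q+dq<LO)|(q+dq>HI))
                if not bad.any():break
                free&=~bad
            q=q+dq
    return q
E
python3 - <<'E'
from h import *
from cell import env
p,R,o=cur(env);print(np.round(o["force"],1),np.round(o["qpos"],1),o["time_s"],np.round(o["wrist_torque"],1))
q0=[-65.367,18.438,-4.015,83.175,1.295,78.539,-3.261];D=np.radians
q=follow(q0,[.3234,.5811,.3481],Ro.from_euler("xyz",[177.6,36.9,111.6],degrees=True).as_matrix());print(q.round(1),"vs -101.5 53.4 71 47.7 -15 117.5 -20.8")
q=follow([-84.9,34.4,69.9,69.1,-1.6,95.5,3.8],[.614,.3451,.2587],Ro.from_euler("xyz",[179.7,60,89.9],degrees=True).as_matrix());print(q.round(1),"vs -68.9  69.1  67.5  41.1  -2.9 117.7 -15.2")
q=follow([-95.7,26.1,69.8,71.8,-14.4,99.3,-6.6],[.5854,.2794,.3814],Ro.from_euler("xyz",[-179.8,30.5,113.5],degrees=True).as_matrix());print(q.round(1),"vs -84.9  34.4  69.9  69.1  -1.6  95.5   3.8")
for n,qq in(("now",o["qpos"]),):print("elbow,wrist",[a.round(3).tolist() for a in fk(qq)[2:]])
E
```

```text
[ -0.4  -0.5 -14.7] [-68.5  70.9  67.2  40.7  -3.  117.3 -15.3] 3.25 [ 1.7  0.1 -0.1]
[-89.8  42.5  32.2  46.9   9.5 117.6 -35.4] vs -101.5 53.4 71 47.7 -15 117.5 -20.8
[-69.4  68.5  66.7  42.5  -2.1 116.9 -15.6] vs -68.9  69.1  67.5  41.1  -2.9 117.7 -15.2
[-85.2  35.1  71.1  69.1  -2.6  95.5   4.5] vs -84.9  34.4  69.9  69.1  -1.6  95.5   3.8
elbow,wrist [[0.176, 0.405, 0.403], [0.616, 0.67, 0.417]]
```

View pics/c3.png

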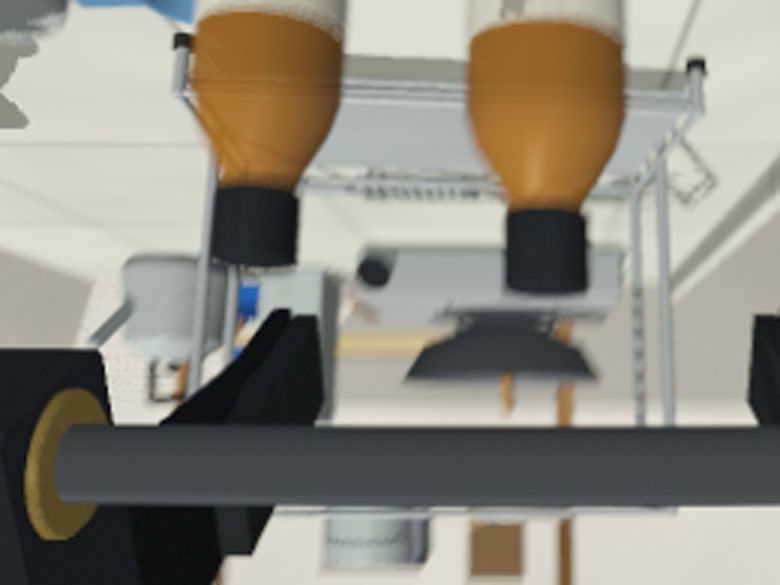

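The crop shows the vinegar cap ending at about (230,212) and the soy cap at (327,221). Both sit about 3 px right of the prediction, so the true x is roughly 3 mm larger. I'll refine with cap blob centroids from both wrist views, and search for a waypoint that takes joints 3 and 6 off their limits.

```bash
python3 - <<'E'
from h import *
from cell import env
obs={"soy":[],"vin":[]}
for k in(2,3):
    im=cv2.imread(f"pics/w{k}.png").max(2);i=np.load(f"w{k}.npy",allow_pickle=True).item()
    for n,c in(("soy",(.617,.219,.215)),("vin",(.513,.213,.205))):
        u=prj(i,c);b=(im<60).astype(np.uint8);b[:, :]=b
        m=np.zeros_like(b);x,y=map(int,u.round());r=20 if k==3 else 22
        m[y-r:y+r,x-r:x+r]=b[y-r:y+r,x-r:x+r]
        _,_,st,ce=cv2.connectedComponentsWithStats(m);j=1+st[1:,4].argmax();print(k,n,u.round(1),ce[j].round(1),st[j]);obs[n].append((i,ce[j]))
for n in obs:print(n,*tri(obs[n]))
q0=env.get_obs()["qpos"];rng=np.random.default_rng(1);best=[]
tp,tR=tcp([.617,.34,.22],30,np.radians(-88)),Rt(30,np.radians(-88))
for t in range(150):
    w=rng.uniform([.35,-.15,.3,30,-150],[.65,.4,.45,90,-20]);yw=np.radians(w[4])
    q1=follow(q0,w[:3],Rt(w[3],yw),10)
    if np.linalg.norm(fk(q1)[0]-w[:3])>.003:continue
    q2=follow(q1,tp,tR,10)
    if np.linalg.norm(fk(q2)[0]-tp)>.003:continue
    best.append((np.min(np.r_[q2-LO,HI-q2]),w.round(2).tolist(),q1.round().tolist(),q2.round().tolist()))
best.sort(key=lambda b:-b[0]);print(*best[:6],sep="\n")
E
```

```text
2 soy [327.5 155.3] [328.9 158.7] [317 144  25  30 621]
2 vin [239.  124.2] [240.  127.4] [226 112  30  31 660]
3 soy [325.3 210.2] [326.7 208.4] [314 195  27  28 703]
3 vin [229.7 202.4] [229.5 200. ] [215 187  29  27 704]
soy [0.61982798 0.21365058 0.21254933] 1.1195752989546577
vin [0.51293638 0.20786168 0.20178503] 1.7904342612244477
(np.float64(7.597169110395029), [0.62, 0.08, 0.34, 31.19, -112.46], [-57.0, 59.0, 71.0, 56.0, 3.0, 116.0, -13.0], [-72.0, 68.0, 63.0, 50.0, -0.0, 110.0, -18.0])
(np.float64(7.590677799725725), [0.5, 0.37, 0.32, 86.92, -109.46], [-87.0, 29.0, 71.0, 77.0, -25.0, 95.0, -40.0], [-71.0, 68.0, 63.0, 50.0, -0.0, 110.0, -18.0])
(np.float64(7.5881686467663485), [0.46, 0.34, 0.33, 63.7, -48.88], [-113.0, 16.0, 71.0, 89.0, 11.0, 86.0, -3.0], [-71.0, 68.0, 63.0, 50.0, -0.0, 110.0, -18.0])
(np.float64(7.5825749048371875), [0.48, 0.33, 0.36, 60.24, -29.07], [-125.0, -0.0, 71.0, 94.0, 30.0, 83.0, 4.0], [-71.0, 68.0, 63.0, 50.0, 0.0, 110.0, -18.0])
(np.float64(7.58134457881421), [0.64, 0.07, 0.34, 80.82, -133.82], [-52.0, 36.0, 71.0, 67.0, -26.0, 103.0, -33.0], [-71.0, 68.0, 63.0, 50.0, 0.0, 110.0, -18.0])
(np.float64(7.5724415500965705), [0.4, 0.37, 0.32, 60.62, -131.28], [-53.0, 27.0, 11.0, 66.0, -2.0, 117.0, -85.0], [-71.0, 67.0, 62.0, 50.0, 1.0, 110.0, -18.0])
```

```bash
cat > sim.py <<'E'
from h import *
def sim(q,wps):
    for n,g,e,yaw in wps:
        y=np.radians(yaw);R=Rt(e,y);p=tcp(g,e,y)
        q=follow(q,p,R,12);err=np.linalg.norm(fk(q)[0]-p)*1000
        print(n,np.round(q,0).astype(int).tolist(),"margin",round(float(np.min(np.r_[q-LO,HI-q])),1),"err",round(err,1),"el",fk(q)[2].round(2),"wr",fk(q)[3].round(2))
    return q
E
python3 - <<'E'
from sim import *
from cell import env
q0=env.get_obs()["qpos"]
s=np.array([.618,.215,.132]);v=np.array([.513,.210,.128])
for ya,e in((-85,30),(-75,30),(-80,35)):
  print(ya,e);yr=np.radians(ya)
  sim(q0,[("pre",s-Rt(e,yr)[:,2]*.1,e,ya),("grasp",s,e,ya),("lift",s+[.045,0,.05],e,ya),("mid",[.66,.02,.182],e,-90),("front",rw(-.15,.06,.155),e,-95.9),("in",rw(.05,.06,.155),e,-95.9),("down",rw(.05,.06,.122),e,-95.9),
  ("ret",rw(-.15,.06,.2),e,-95.9),("back",[.55,.35,.25],e,ya),("vgrasp",v,e,ya),("vlift",v+[0,0,.06],e,ya),("vfront",rw(-.15,-.06,.15),e,-95.9),("vin",rw(.05,-.06,.15),e,-95.9)])
E
```

```text
-85 30
pre [-78, 68, 67, 63, -3, 100, -16] margin 4.0 err 0.0 el [0.11 0.42 0.42] wr [0.58 0.6  0.36]
grasp [-78, 68, 67, 75, -2, 88, -16] margin 4.0 err 0.0 el [0.1  0.42 0.43] wr [0.59 0.52 0.31]
lift [-73, 67, 68, 67, -1, 92, -12] margin 3.0 err 0.0 el [0.14 0.41 0.43] wr [0.64 0.52 0.36]
mid [-69, 62, 71, 84, 2, 78, -9] margin 0.0 err 0.0 el [0.16 0.38 0.47] wr [0.66 0.32 0.36]
front [-68, 61, 71, 92, 2, 74, -11] margin 0.0 err 0.0 el [0.17 0.37 0.47] wr [0.65 0.25 0.33]
in [-56, 56, 71, 102, 10, 56, -8] margin 0.1 err 0.0 el [0.23 0.31 0.51] wr [0.63 0.05 0.33]
down [-55, 58, 69, 102, 9, 55, -10] margin 2.2 err 0.0 el [0.24 0.32 0.5 ] wr [0.63 0.05 0.3 ]
ret [-67, 56, 70, 90, 8, 77, -12] margin 0.9 err 0.0 el [0.16 0.35 0.51] wr [0.65 0.25 0.37]
back [-82, 62, 65, 61, 3, 108, -18] margin 6.5 err 0.0 el [0.07 0.41 0.47] wr [0.52 0.65 0.42]
vgrasp [-90, 60, 65, 89, 2, 86, -23] margin 6.7 err 0.0 el [0.02 0.4  0.48] wr [0.49 0.51 0.3 ]
vlift [-91, 56, 68, 88, 5, 90, -20] margin 3.6 err 0.0 el [0.01 0.39 0.51] wr [0.49 0.51 0.36]
vfront [-81, 52, 71, 108, 9, 73, -20] margin 0.1 err 
[... 1918 characters left out ...]
.29 0.54] wr [0.62 0.03 0.36]
down [-54, 54, 69, 102, 7, 54, -6] margin 2.2 err 0.0 el [0.24 0.3  0.52] wr [0.62 0.03 0.32]
ret [-67, 53, 70, 91, 6, 76, -10] margin 0.8 err 0.0 el [0.16 0.34 0.53] wr [0.64 0.23 0.4 ]
back [-85, 58, 65, 66, 2, 101, -16] margin 6.5 err 0.0 el [0.05 0.39 0.5 ] wr [0.5  0.63 0.45]
vgrasp [-93, 55, 65, 94, 2, 80, -21] margin 5.9 err 0.0 el [-0.    0.38  0.52] wr [0.46 0.49 0.33]
vlift [-94, 51, 69, 93, 5, 84, -18] margin 2.6 err 0.0 el [-0.01  0.37  0.54] wr [0.46 0.49 0.39]
vfront [-81, 47, 71, 109, 9, 72, -20] margin 0.1 err 0.0 el [0.07 0.33 0.57] wr [0.53 0.24 0.35]
vin [-66, 36, 71, 119, 26, 56, -20] margin 0.2 err 0.0 el [0.12 0.24 0.63] wr [0.5  0.04 0.35]
```

```bash
python3 - <<'E'
from cell import env
from h import *
y=np.radians(-86);s=np.array([.618,.215,.132])
p,R,o=cur(env)
p,R=plan(p,R,tcp(s-Rt(30,y)[:,2]*.1,30,y),Rt(30,y),n=4)
p,R=plan(p,R,tcp(s,30,y),Rt(30,y),n=5)
E
```

```text
rows 4 angular [-0.0044, 0.0017, -0.002] jaw 1
[0.015, -0.003, 0.043]
[0.015, -0.003, 0.043]
[0.014, -0.003, 0.043]
[0.014, -0.004, 0.044]
end [0.6132 0.2848 0.1726]
rows 5 angular [-0.0, 0.0, 0.0] jaw 1
[0.0, -0.0, 0.04]
[0.0, -0.0, 0.04]
[0.0, -0.0, 0.04]
[0.0, -0.0, 0.04]
[0.0, -0.0, 0.04]
end [0.6192 0.1984 0.1226]
```

>>> step_arm:
  rows:
    - {"angular":[-0.0044,0.0017,-0.002],"slide":[0.015,-0.003,0.043],"jaw":1}
    - {"angular":[-0.0044,0.0017,-0.002],"slide":[0.015,-0.003,0.043],"jaw":1}
    - {"angular":[-0.0044,0.0017,-0.002],"slide":[0.014,-0.003,0.043],"jaw":1}
    - {"angular":[-0.0044,0.0017,-0.002],"slide":[0.014,-0.004,0.044],"jaw":1}
    - {"angular":[0,0,0],"slide":[0,0,0],"jaw":1}

```text
time_s: 3.88
tool_pos: [0.6074, 0.2822, 0.1901]
tool_rot: [179.5, 58.7, 93.0]
force: [0.8, 0.1, 0.8]
grip_width: 0.0871
grasp_force: 0.0
```

```bash
python3 rec.py; python3 - <<'E'
from cell import env
from h import *
y=np.radians(-86);s=np.array([.618,.215,.132])
i=env.camera_info("wrist");im=env.read_camera("wrist")[:,:,::-1].copy()
for c in((.618,.215,.23),(.618,.215,.163),(.513,.21,.22)):
    u=prj(i,c);print(u.round());cv2.circle(im,tuple(map(int,u)),3,(0,0,255),1)
cv2.imwrite("pics/w4.png",im)
p,R,o=cur(env);plan(p,R,tcp(s,30,y),Rt(30,y),n=5)
E
```

```text
3.88 [0.607 0.282 0.19 ] [179.5  58.7  93. ] [-77.   66.4  67.4  62.3  -2.5 101.4 -16.1]
[331. 301.]
[330. 219.]
[201. 289.]
rows 5 angular [-0.0003, -0.0015, -0.0006] jaw 1
[0.006, 0.002, 0.043]
[0.006, 0.002, 0.043]
[0.006, 0.002, 0.044]
[0.006, 0.002, 0.043]
[0.007, 0.003, 0.043]
end [0.6193 0.1988 0.1227]
```

View pics/w4.png

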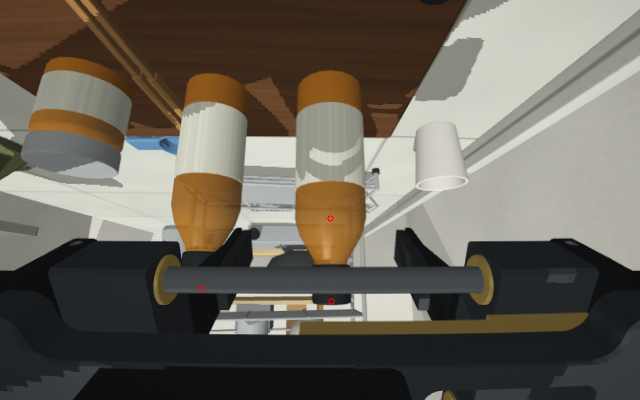

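The wrist view shows the soy bottle centred between the fingers at column 330, with the vinegar bottle clear on the left at (205,170). I'll go in.

>>> step_arm:
  rows:
    - {"angular":[0,-0.0015,-0.0006],"slide":[0.006,0.002,0.043],"jaw":1}
    - {"angular":[0,-0.0015,-0.0006],"slide":[0.006,0.002,0.043],"jaw":1}
    - {"angular":[0,-0.0015,-0.0006],"slide":[0.006,0.002,0.044],"jaw":1}
    - {"angular":[0,-0.0015,-0.0006],"slide":[0.006,0.002,0.043],"jaw":1}
    - {"angular":[0,-0.0015,-0.0006],"slide":[0.007,0.003,0.043],"jaw":1}
    - {"angular":[0,0,0],"slide":[0,0,0],"jaw":1}

```text
time_s: 4.68
tool_pos: [0.6199, 0.1979, 0.1228]
tool_rot: [-179.9, 60.0, 93.8]
force: [-0.5, 0.2, 0.0]
grip_width: 0.087
grasp_force: 0.0
```

>>> step_arm:
  rows:
    - {"angular":[0,0,0],"slide":[0,0,0],"jaw":0.6}
    - {"angular":[0,0,0],"slide":[0,0,0],"jaw":0.5}
    - {"angular":[0,0,0],"slide":[0,0,0],"jaw":0.4}
    - {"angular":[0,0,0],"slide":[0,0,0],"jaw":0.4}
  newtons: 25

```text
time_s: 5.18
tool_pos: [0.6196, 0.1987, 0.1235]
tool_rot: [-179.9, 60.0, 93.8]
force: [-2.5, 0.8, 2.1]
grip_width: 0.0591
grasp_force: 25.0
```

```bash
python3 rec.py; python3 - <<'E'
from cell import env
from sim import *
p,R,o=cur(env);print(p.round(4),np.round(o["force"],1),o["grip_width"])
g=p-R[:,2]*.019;print("grasp pt",g.round(4))
p,R=plan(p,R,p+[.045,0,.05],R,n=4,sp=.03)
for w in([.66,.02,None],rw(-.14,.06)):
    pass
E
```

```text
5.17 [0.62  0.199 0.123] [-179.9   60.    93.8] [-77.5  67.9  66.6  73.9  -2.3  89.7 -16.5]
[0.6196 0.1987 0.1235] [-2.5  0.8  2.1] 0.059051405083155054
grasp pt [0.6186 0.2152 0.133 ]
rows 4 angular [0.0, 0.0, 0.0] jaw 1
[-0.022, 0.022, -0.011]
[-0.023, 0.023, -0.011]
[-0.022, 0.022, -0.011]
[-0.023, 0.023, -0.012]
end [0.6647 0.1987 0.1737]
```

>>> step_arm:
  rows:
    - {"angular":[0,0,0],"slide":[-0.035,0,-0.02],"jaw":0.4}
    - {"angular":[0,0,0],"slide":[-0.035,0.01,-0.02],"jaw":0.4}
    - {"angular":[0,0,0],"slide":[-0.016,0.04,-0.008],"jaw":0.4}
    - {"angular":[0,0,0],"slide":[0,0.04,0],"jaw":0.4}

```text
time_s: 5.68
tool_pos: [0.6663, 0.201, 0.175]
tool_rot: [179.7, 59.9, 93.5]
force: [1.4, -0.3, -4.1]
grip_width: 0.0589
grasp_force: 25.0
```

```bash
python3 rec.py; python3 - <<'E'
from cell import env
from h import *
p,R,o=cur(env);print(np.round(o["force"],1),o["grip_width"],o["grasp_force"])
p,R=plan(p,R,tcp([.655,.02,.185],30,np.radians(-91)),Rt(30,np.radians(-91)),sp=.045)
p,R=plan(p,R,tcp(rw(-.06,.06,.16),30),Rt(30),sp=.04)
E
```

```text
5.67 [0.666 0.201 0.175] [179.7  59.9  93.5] [-71.6  66.8  66.9  65.2  -0.3  93.8 -13.3]
[ 1.4 -0.3 -4.1] 0.0589372053944515 24.978351648715034
rows 5 angular [0.0047, -0.0001, 0.0025] jaw 1
[-0.04, -0.01, 0.068]
[-0.039, -0.008, 0.068]
[-0.04, -0.007, 0.068]
[-0.04, -0.006, 0.068]
[-0.039, -0.005, 0.068]
end [0.6548 0.0038 0.1756]
rows 5 angular [0.0047, -0.0, 0.0027] jaw 1
[-0.025, -0.019, 0.063]
[-0.025, -0.018, 0.063]
[-0.025, -0.017, 0.063]
[-0.025, -0.015, 0.064]
[-0.025, -0.014, 0.064]
end [ 0.6047 -0.1625  0.1505]
```

>>> step_arm:
  rows:
    - {"angular":[0.0047,0,0.0025],"slide":[-0.04,-0.01,0.068],"jaw":0.4}
    - {"angular":[0.0047,0,0.0025],"slide":[-0.039,-0.008,0.068],"jaw":0.4}
    - {"angular":[0.0047,0,0.0025],"slide":[-0.04,-0.007,0.068],"jaw":0.4}
    - {"angular":[0.0047,0,0.0025],"slide":[-0.04,-0.006,0.068],"jaw":0.4}
    - {"angular":[0.0047,0,0.0025],"slide":[-0.039,-0.005,0.068],"jaw":0.4}

```text
time_s: 6.3
tool_pos: [0.6537, 0.0021, 0.1743]
tool_rot: [-179.8, 59.9, 89.1]
force: [0.1, -0.2, -3.9]
grip_width: 0.0588
grasp_force: 25.0
```

```bash
python3 rec.py; python3 - <<'E'
from cell import env
from h import *
p,R,o=cur(env);print(np.round(o["force"],1),o["grip_width"],o["grasp_force"])
p,R=plan(p,R,tcp(rw(-.07,.06,.16),30),Rt(30),sp=.035)
E
```

```text
6.3 [0.654 0.002 0.174] [-179.8   59.9   89.1] [-68.2  59.9  68.4  83.6   5.1  79.2 -11.3]
[ 0.1 -0.2 -3.9] 0.05877807103145109 24.97922609818488
rows 5 angular [0.0046, -0.0001, 0.0028] jaw 1
[-0.023, -0.018, 0.059]
[-0.023, -0.017, 0.059]
[-0.023, -0.016, 0.059]
[-0.023, -0.015, 0.059]
[-0.024, -0.014, 0.059]
end [ 0.6055 -0.1524  0.1508]
```

>>> step_arm:
  rows:
    - {"angular":[0.0046,0,0.0028],"slide":[-0.023,-0.018,0.059],"jaw":0.4}
    - {"angular":[0.0046,0,0.0028],"slide":[-0.023,-0.017,0.059],"jaw":0.4}
    - {"angular":[0.0046,0,0.0028],"slide":[-0.023,-0.016,0.059],"jaw":0.4}
    - {"angular":[0.0046,0,0.0028],"slide":[-0.023,-0.015,0.059],"jaw":0.4}
    - {"angular":[0.0046,0,0.0028],"slide":[-0.024,-0.014,0.059],"jaw":0.4}
    - {"angular":[0,0,0],"slide":[0,0,0],"jaw":0.4}

```text
time_s: 7.05
tool_pos: [0.6029, -0.155, 0.1512]
tool_rot: [-179.9, 60.0, 83.8]
force: [-0.1, -0.1, -3.6]
grip_width: 0.0589
grasp_force: 25.0
```

```bash
python3 rec.py; python3 - <<'E'
from cell import env
from h import *
p,R,o=cur(env);print(np.round(o["force"],1),o["grip_width"],o["grasp_force"])
im=env.read_camera("scene")[:,:,::-1];t=env.read_camera("top")[:,:,::-1]
a=cv2.resize(im[160:350,200:400],None,fx=3,fy=3,interpolation=cv2.INTER_CUBIC)
cv2.imwrite("pics/s5.png",a)
a=cv2.resize(t[120:280,300:480],None,fx=3,fy=3,interpolation=cv2.INTER_CUBIC);cv2.imwrite("pics/t5.png",a)
p,R=plan(p,R,tcp(rw(.05,.06,.155),30),Rt(30),sp=.025)
E
```

```text
7.05 [ 0.603 -0.155  0.151] [-179.9   60.    83.8] [-63.1  56.   69.2  96.8   9.   67.6 -12.1]
[-0.1 -0.1 -3.6] 0.05892031533229734 24.978492702066433
rows 5 angular [-0.0004, 0.0, -0.0002] jaw 1
[-0.021, 0.001, 0.042]
[-0.022, 0.001, 0.042]
[-0.021, 0.001, 0.042]
[-0.022, 0.001, 0.041]
[-0.021, 0.001, 0.042]
end [ 0.5929 -0.2719  0.1453]
```

View pics/s5.png

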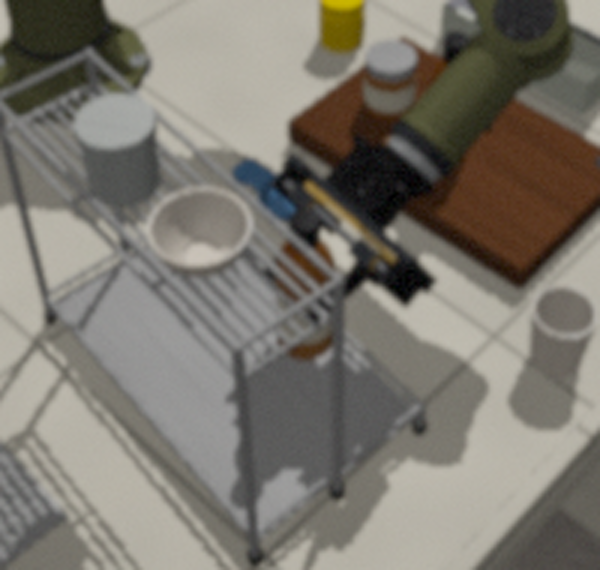

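The scene shows the soy bottle upright, over the front of the deck and just below the upper shelf edge, with the gripper clear of the leg. I'll insert it.

>>> step_arm:
  rows:
    - {"angular":[0,0,0],"slide":[-0.021,0.001,0.042],"jaw":0.4}
    - {"angular":[0,0,0],"slide":[-0.022,0.001,0.042],"jaw":0.4}
    - {"angular":[0,0,0],"slide":[-0.021,0.001,0.042],"jaw":0.4}
    - {"angular":[0,0,0],"slide":[-0.022,0.001,0.041],"jaw":0.4}
    - {"angular":[0,0,0],"slide":[-0.021,0.001,0.042],"jaw":0.4}
    - {"angular":[0,0,0],"slide":[0,0,0],"jaw":0.4}

```text
time_s: 7.9
tool_pos: [0.5933, -0.2713, 0.1443]
tool_rot: [-179.8, 60.1, 84.0]
force: [0.3, 0.1, -3.2]
grip_width: 0.0591
grasp_force: 25.0
```

```bash
python3 rec.py; python3 - <<'E'
from cell import env
from h import *
p,R,o=cur(env);print(np.round(o["force"],1),o["grip_width"],o["grasp_force"])
p,R=plan(p,R,tcp(rw(.05,.06,.125),30),R,sp=.008)
E
```

```text
7.9 [ 0.593 -0.271  0.144] [-179.8   60.1   84. ] [-55.3  54.2  69.3 101.4  12.7  57.1  -9.8]
[ 0.3  0.1 -3.2] 0.05908046925592725 24.979101524222642
rows 4 angular [0.0, 0.0, 0.0] jaw 1
[0.012, -0.0, 0.007]
[0.012, -0.0, 0.007]
[0.013, -0.0, 0.008]
[0.012, -0.0, 0.007]
end [ 0.5933 -0.2717  0.1158]
```

>>> step_arm:
  rows:
    - {"angular":[0,0,0],"slide":[0.012,0,0.007],"jaw":0.4}
    - {"angular":[0,0,0],"slide":[0.012,0,0.007],"jaw":0.4}
    - {"angular":[0,0,0],"slide":[0.013,0,0.008],"jaw":0.4}
    - {"angular":[0,0,0],"slide":[0.011,0,0.006],"jaw":0.4}
    - {"angular":[0,0,0],"slide":[0.002,0,0.001],"jaw":0.4}
    - {"angular":[0,0,0],"slide":[0,0,0],"jaw":0.4}

```text
time_s: 8.65
tool_pos: [0.5958, -0.268, 0.115]
tool_rot: [-179.9, 60.0, 84.3]
force: [0.2, 0.3, -3.7]
grip_width: 0.0593
grasp_force: 25.0
```

>>> step_arm:
  rows:
    - {"angular":[0,0,0],"slide":[0.003,0,0.002],"jaw":0.4}
    - {"angular":[0,0,0],"slide":[0,0,0],"jaw":0.4}

```text
time_s: 8.9
tool_pos: [0.5959, -0.2682, 0.1136]
tool_rot: [-179.9, 60.1, 84.2]
force: [0.2, 0.7, -2.3]
grip_width: 0.0589
grasp_force: 25.0
```

>>> step_arm:
  rows:
    - {"angular":[0,0,0],"slide":[0.001,0,0],"jaw":0.4}
    - {"angular":[0,0,0],"slide":[0,0,0],"jaw":0.8}
    - {"angular":[0,0,0],"slide":[0,0,0],"jaw":1}
    - {"angular":[0,0,0],"slide":[0,0,0],"jaw":1}

```text
time_s: 9.4
tool_pos: [0.5958, -0.268, 0.113]
tool_rot: [-179.9, 60.0, 84.2]
force: [0.1, 0.5, 0.6]
grip_width: 0.0811
grasp_force: 0.0
```

```bash
python3 rec.py; python3 - <<'E'
from cell import env
from h import *
p,R,o=cur(env);print(np.round(o["force"],1),o["grip_width"],o["grasp_force"])
p,R=plan(p,R,p-R[:,2]*.17,R,sp=.03)
y=np.radians(-86);v=np.array([.513,.210,.130])
p,R=plan(p,R,[.54,.18,.32],Rt(30,np.radians(-90)),sp=.055)
p,R=plan(p,R,tcp(v-Rt(30,y)[:,2]*.12+[0,0,.02],30,y),Rt(30,y),sp=.055)
E
```

```text
9.4 [ 0.596 -0.268  0.113] [-179.9   60.    84.2] [-54.6  56.5  67.3 101.7  11.5  55.3 -11.5]
[0.1 0.5 0.6] 0.08113971222127467 0.0
rows 6 angular [0.0, 0.0, 0.0] jaw 1
[0.0, 0.0, -0.057]
[-0.0, -0.0, -0.057]
[0.0, -0.0, -0.056]
[-0.0, -0.0, -0.057]
[-0.0, -0.0, -0.056]
[-0.0, -0.0, -0.057]
end [ 0.6109 -0.1214  0.1979]
rows 7 angular [-0.004, 0.0, -0.0023] jaw 1
[0.012, -0.029, -0.09]
[0.012, -0.028, -0.09]
[0.012, -0.027, -0.091]
[0.012, -0.025, -0.091]
[0.012, -0.024, -0.091]
[0.012, -0.023, -0.091]
[0.013, -0.021, -0.092]
end [0.5401 0.1801 0.3199]
rows 4 angular [-0.0049, 0.0001, -0.0027] jaw 1
[0.081, -0.017, -0.021]
[0.081, -0.015, -0.021]
[0.081, -0.015, -0.021]
[0.082, -0.013, -0.022]
end [0.507  0.2974 0.2004]
```

>>> step_arm:
  rows:
    - {"angular":[0,0,0],"slide":[0,0,-0.03],"jaw":1}
    - {"angular":[0,0,0],"slide":[0,0,-0.057],"jaw":1}
    - {"angular":[0,0,0],"slide":[0,0,-0.057],"jaw":1}
    - {"angular":[0,0,0],"slide":[0,0,-0.057],"jaw":1}
    - {"angular":[0,0,0],"slide":[0,0,-0.057],"jaw":1}
    - {"angular":[0,0,0],"slide":[0,0,-0.057],"jaw":1}
    - {"angular":[0,0,0],"slide":[0,0,-0.025],"jaw":1}

```text
time_s: 10.28
tool_pos: [0.6122, -0.1187, 0.1985]
tool_rot: [180.0, 60.0, 84.3]
force: [0.2, 0.1, -0.4]
grip_width: 0.0875
grasp_force: 0.0
```

>>> step_arm:
  rows:
    - {"angular":[-0.004,0,-0.0023],"slide":[0.012,-0.029,-0.09],"jaw":1}
    - {"angular":[-0.004,0,-0.0023],"slide":[0.012,-0.028,-0.09],"jaw":1}
    - {"angular":[-0.004,0,-0.0023],"slide":[0.012,-0.027,-0.091],"jaw":1}
    - {"angular":[-0.004,0,-0.0023],"slide":[0.012,-0.025,-0.091],"jaw":1}
    - {"angular":[-0.004,0,-0.0023],"slide":[0.012,-0.024,-0.091],"jaw":1}
    - {"angular":[-0.004,0,-0.0023],"slide":[0.012,-0.023,-0.091],"jaw":1}
    - {"angular":[-0.004,0,-0.0023],"slide":[0.013,-0.021,-0.092],"jaw":1}

```text
time_s: 11.15
tool_pos: [0.5394, 0.1812, 0.3204]
tool_rot: [-179.9, 60.0, 90.1]
force: [0.2, 0.1, -1.0]
grip_width: 0.087
grasp_force: 0.0
```

```bash
python3 rec.py; python3 - <<'E'
from cell import env
from h import *
p,R,o=cur(env);print(np.round(o["force"],1))
y=np.radians(-86);v=np.array([.513,.210,.130])
i=env.camera_info("wrist");im=env.read_camera("wrist")[:,:,::-1].copy();cv2.imwrite("pics/w6.png",im)
for n,c in (("soycap",rw(.047,.06,.205)),("vin cap",(.513,.21,.205)),):print(n,prj(i,c).round())
p,R=plan(p,R,tcp(v-Rt(30,y)[:,2]*.12+[0,0,.02],30,y),Rt(30,y),sp=.055)
plan(p,R,tcp(v,30,y),Rt(30,y),n=5)
E
```

```text
11.15 [0.539 0.181 0.32 ] [-179.9   60.    90.1] [-83.7  48.2  67.5  76.7  13.1 102.3 -15.8]
[ 0.2  0.1 -1. ]
soycap [349. 203.]
vin cap [280.  48.]
rows 4 angular [-0.0049, 0.0, -0.0027] jaw 1
[0.081, -0.016, -0.02]
[0.081, -0.015, -0.021]
[0.081, -0.014, -0.021]
[0.081, -0.014, -0.021]
end [0.5068 0.2973 0.2008]
rows 5 angular [-0.0, 0.0, -0.0] jaw 1
[0.007, 0.0, 0.052]
[0.007, 0.0, 0.052]
[0.007, 0.0, 0.052]
[0.007, 0.0, 0.052]
[0.007, 0.0, 0.052]
end [0.514  0.1937 0.1207]
```

>>> step_arm:
  rows:
    - {"angular":[-0.0049,0,-0.0027],"slide":[0.081,-0.016,-0.02],"jaw":1}
    - {"angular":[-0.0049,0,-0.0027],"slide":[0.081,-0.015,-0.021],"jaw":1}
    - {"angular":[-0.0049,0,-0.0027],"slide":[0.081,-0.014,-0.021],"jaw":1}
    - {"angular":[-0.0049,0,-0.0027],"slide":[0.081,-0.014,-0.021],"jaw":1}
    - {"angular":[0,0,0],"slide":[0,0,0],"jaw":1}

```text
time_s: 11.82
tool_pos: [0.5059, 0.2988, 0.1969]
tool_rot: [-179.5, 60.1, 94.6]
force: [-0.3, 0.2, -0.1]
grip_width: 0.0872
grasp_force: 0.0
```

```bash
python3 rec.py; python3 - <<'E'
from cell import env
from h import *
y=np.radians(-86);v=np.array([.513,.210,.130])
i=env.camera_info("wrist");im=env.read_camera("wrist")[:,:,::-1].copy()
for z in(.04,.08,.14):
    u=prj(i,(*v[:2],z));a,b=map(int,u.round())
    # body extent from brightness/hue along the row: label/brown vs finder
    row=im[b,max(0,a-70):a+70].astype(int);d=np.abs(np.diff(row.sum(1)));k=np.argsort(-d)[:6]
    print(z,u.round(1),sorted((k+max(0,a-70)).tolist()))
    cv2.circle(im,(a,b),3,(0,0,255),1)
s=env.read_camera("scene")[:,:,::-1]
cv2.imwrite("pics/w7.png",np.vstack([cv2.resize(im,(480,300)),cv2.resize(s[160:350,190:494],(480,300),interpolation=cv2.INTER_CUBIC)]))
p,R,o=cur(env);plan(p,R,tcp(v,30,y),Rt(30,y),n=5)
E
```

```text
11.82 [0.506 0.299 0.197] [-179.5   60.1   94.6] [-86.9  57.6  60.4  73.5   5.2 102.1 -24.3]
0.04 [323.9  95. ] [258, 266, 270, 271, 279, 286]
0.08 [323.8 130.7] [268, 274, 280, 286, 294, 352]
0.14 [323.7 189.1] [254, 292, 293, 294, 352, 353]
rows 5 angular [-0.0, 0.0001, -0.0001] jaw 1
[0.008, -0.0, 0.051]
[0.007, -0.0, 0.051]
[0.008, -0.001, 0.052]
[0.007, -0.0, 0.051]
[0.008, -0.001, 0.052]
end [0.5139 0.1936 0.1204]
```

View pics/w7.png

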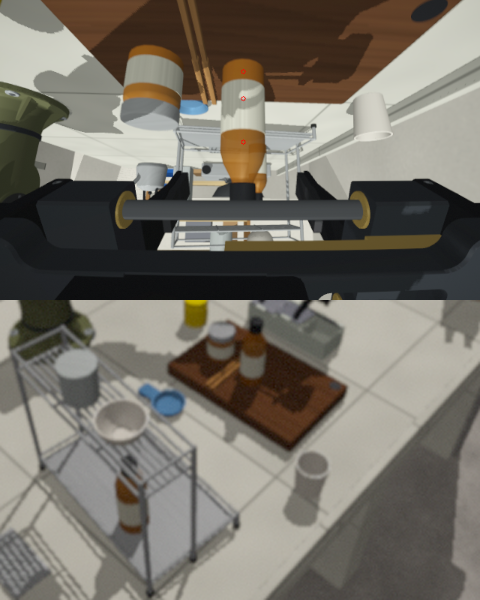

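The upper panel shows the vinegar bottle centred between the fingers at column 323, edges at 294 and 352. The lower panel shows the soy bottle upright on the deck under the shelf, and the bystanders unmoved.

>>> step_arm:
  rows:
    - {"angular":[0,0,0],"slide":[0.008,0,0.051],"jaw":1}
    - {"angular":[0,0,0],"slide":[0.007,0,0.051],"jaw":1}
    - {"angular":[0,0,0],"slide":[0.008,-0.001,0.052],"jaw":1}
    - {"angular":[0,0,0],"slide":[0.007,0,0.051],"jaw":1}
    - {"angular":[0,0,0],"slide":[0.008,-0.001,0.052],"jaw":1}
    - {"angular":[0,0,0],"slide":[0,0,0],"jaw":1}

```text
time_s: 12.68
tool_pos: [0.5135, 0.1911, 0.1207]
tool_rot: [179.9, 60.1, 93.6]
force: [1.3, 0.9, -0.1]
grip_width: 0.0871
grasp_force: 0.0
```

>>> step_arm:
  rows:
    - {"angular":[0,0,0],"slide":[0,0,0],"jaw":0.6}
    - {"angular":[0,0,0],"slide":[0,0,0],"jaw":0.5}
    - {"angular":[0,0,0],"slide":[0,0,0],"jaw":0.4}
    - {"angular":[0,0,0],"slide":[0,0,0],"jaw":0.4}
  newtons: 25

```text
time_s: 13.18
tool_pos: [0.5136, 0.195, 0.1197]
tool_rot: [180.0, 60.0, 93.9]
force: [-1.8, 0.5, 0.9]
grip_width: 0.0555
grasp_force: 25.1
```

```bash
python3 rec.py; python3 - <<'E'
from cell import env
from h import *
p,R,o=cur(env);print(p.round(4),np.round(o["force"],1),o["grip_width"])
p,R=plan(p,R,p+[0,0,.055],R,n=3)
p,R=plan(p,R,tcp(rw(-.2,-.06,.185),30),Rt(30),sp=.04)
p,R=plan(p,R,tcp(rw(-.07,-.06,.155),30),Rt(30),sp=.035)
E
```

```text
13.18 [0.514 0.195 0.12 ] [180.   60.   93.9] [-87.3  57.2  60.3  88.6   5.2  87.6 -26.3]
[0.5136 0.195  0.1197] [-1.8  0.5  0.9] 0.055456628522279276
rows 3 angular [0.0, 0.0, 0.0] jaw 1
[-0.032, 0.0, -0.018]
[-0.032, 0.0, -0.018]
[-0.031, 0.0, -0.019]
end [0.5136 0.1951 0.1746]
rows 6 angular [0.0079, 0.0, 0.0046] jaw 1
[-0.034, -0.009, 0.059]
[-0.034, -0.008, 0.059]
[-0.035, -0.006, 0.059]
[-0.035, -0.003, 0.059]
[-0.035, -0.002, 0.06]
[-0.034, 0.001, 0.059]
end [ 0.4996 -0.0106  0.1756]
rows 4 angular [0.0001, 0.0, -0.0001] jaw 1
[-0.02, -0.0, 0.064]
[-0.019, -0.0, 0.064]
[-0.02, -0.0, 0.064]
[-0.019, -0.0, 0.064]
end [ 0.4862 -0.1403  0.1454]
```

>>> step_arm:
  rows:
    - {"angular":[0,0,0],"slide":[-0.032,0,-0.018],"jaw":0.4}
    - {"angular":[0,0,0],"slide":[-0.032,0,-0.018],"jaw":0.4}
    - {"angular":[0,0,0],"slide":[-0.031,0,-0.019],"jaw":0.4}
    - {"angular":[0.0079,0,0.0046],"slide":[-0.034,-0.009,0.059],"jaw":0.4}
    - {"angular":[0.0079,0,0.0046],"slide":[-0.034,-0.008,0.059],"jaw":0.4}
    - {"angular":[0.0079,0,0.0046],"slide":[-0.035,-0.006,0.059],"jaw":0.4}
    - {"angular":[0.0079,0,0.0046],"slide":[-0.035,-0.003,0.059],"jaw":0.4}
    - {"angular":[0.0079,0,0.0046],"slide":[-0.035,-0.002,0.06],"jaw":0.4}
    - {"angular":[0.0079,0,0.0046],"slide":[-0.034,0.001,0.059],"jaw":0.4}

```text
time_s: 14.3
tool_pos: [0.4996, -0.0122, 0.176]
tool_rot: [179.8, 59.9, 83.9]
force: [-0.0, 0.1, -3.7]
grip_width: 0.0556
grasp_force: 25.0
```

```bash
python3 rec.py; python3 - <<'E'
from cell import env
from h import *
p,R,o=cur(env);print(np.round(o["force"],1),o["grip_width"],o["grasp_force"])
p,R=plan(p,R,tcp(rw(-.07,-.06,.158),30),Rt(30),sp=.035)
p,R=plan(p,R,tcp(rw(.05,-.06,.153),30),Rt(30),sp=.025)
E
```

```text
14.3 [ 0.5   -0.012  0.176] [179.8  59.9  83.9] [-81.7  46.7  67.8 103.   13.2  80.3 -23.5]
[-0.   0.1 -3.7] 0.05560196154070837 24.99843274243176
rows 4 angular [0.0, -0.0001, -0.0002] jaw 1
[-0.02, -0.0, 0.063]
[-0.02, -0.0, 0.062]
[-0.021, -0.0, 0.063]
[-0.02, -0.001, 0.062]
end [ 0.4859 -0.14    0.1485]
rows 5 angular [0.0, 0.0, 0.0] jaw 1
[-0.022, 0.0, 0.043]
[-0.022, 0.0, 0.043]
[-0.022, 0.0, 0.042]
[-0.023, 0.0, 0.043]
[-0.022, 0.0, 0.042]
end [ 0.4736 -0.2593  0.1433]
```

>>> step_arm:
  rows:
    - {"angular":[0,0,0],"slide":[-0.02,0,0.063],"jaw":0.4}
    - {"angular":[0,0,0],"slide":[-0.02,0,0.062],"jaw":0.4}
    - {"angular":[0,0,0],"slide":[-0.021,0,0.063],"jaw":0.4}
    - {"angular":[0,0,0],"slide":[-0.02,-0.001,0.062],"jaw":0.4}
    - {"angular":[0,0,0],"slide":[-0.022,0,0.043],"jaw":0.4}
    - {"angular":[0,0,0],"slide":[-0.022,0,0.043],"jaw":0.4}
    - {"angular":[0,0,0],"slide":[-0.022,0,0.042],"jaw":0.4}
    - {"angular":[0,0,0],"slide":[-0.023,0,0.043],"jaw":0.4}
    - {"angular":[0,0,0],"slide":[-0.022,0,0.042],"jaw":0.4}
    - {"angular":[0,0,0],"slide":[0,0,0],"jaw":0.4}

```text
time_s: 15.55
tool_pos: [0.4715, -0.2608, 0.143]
tool_rot: [179.9, 60.0, 83.8]
force: [0.5, 0.3, -4.1]
grip_width: 0.0553
grasp_force: 25.0
```

```bash
python3 rec.py; python3 - <<'E'
from cell import env
from h import *
p,R,o=cur(env);print(np.round(o["force"],1),o["grip_width"],o["grasp_force"])
p,R=plan(p,R,np.r_[p[:2],.1115],R,sp=.008)
E
```

```text
15.55 [ 0.472 -0.261  0.143] [179.9  60.   83.8] [-66.5  39.4  69.6 118.7  28.   56.5 -23.7]
[ 0.5  0.3 -4.1] 0.05526499625455711 24.99873260501772
rows 4 angular [0.0, 0.0, 0.0] jaw 1
[0.014, -0.0, 0.008]
[0.014, -0.0, 0.008]
[0.013, -0.0, 0.008]
[0.014, -0.0, 0.007]
end [ 0.4716 -0.2605  0.1114]
```

>>> step_arm:
  rows:
    - {"angular":[0,0,0],"slide":[0.014,0,0.008],"jaw":0.4}
    - {"angular":[0,0,0],"slide":[0.014,0,0.008],"jaw":0.4}
    - {"angular":[0,0,0],"slide":[0.013,0,0.008],"jaw":0.4}
    - {"angular":[0,0,0],"slide":[0.012,0,0.007],"jaw":0.4}
    - {"angular":[0,0,0],"slide":[0.002,0,0.001],"jaw":0.4}
    - {"angular":[0,0,0],"slide":[0,0,0],"jaw":0.4}

```text
time_s: 16.3
tool_pos: [0.4737, -0.2583, 0.1111]
tool_rot: [179.9, 60.0, 84.0]
force: [1.4, 0.0, -4.0]
grip_width: 0.0554
grasp_force: 25.0
```

>>> step_arm:
  rows:
    - {"angular":[0,0,0],"slide":[0.002,0,0.001],"jaw":0.4}
    - {"angular":[0,0,0],"slide":[0,0,0],"jaw":0.4}

```text
time_s: 16.55
tool_pos: [0.4737, -0.2581, 0.1099]
tool_rot: [179.9, 60.0, 84.0]
force: [-0.5, -0.2, -3.7]
grip_width: 0.0555
grasp_force: 25.0
```

>>> step_arm:
  rows:
    - {"angular":[0,0,0],"slide":[0.002,0,0.001],"jaw":0.4}
    - {"angular":[0,0,0],"slide":[0,0,0],"jaw":0.4}

```text
time_s: 16.8
tool_pos: [0.4738, -0.2584, 0.1098]
tool_rot: [179.9, 60.1, 84.0]
force: [-1.7, 1.9, 3.8]
grip_width: 0.0554
grasp_force: 25.0
```

>>> step_arm:
  rows:
    - {"angular":[0,0,0],"slide":[0,0,0],"jaw":0.6}
    - {"angular":[0,0,0],"slide":[0,0,0],"jaw":0.8}
    - {"angular":[0,0,0],"slide":[0,0,0],"jaw":1}
    - {"angular":[0,0,0],"slide":[0,0,0],"jaw":1}

```text
time_s: 17.3
tool_pos: [0.4736, -0.2581, 0.1086]
tool_rot: [179.9, 60.0, 84.0]
force: [-0.5, -0.4, 0.3]
grip_width: 0.0775
grasp_force: 0.0
```

>>> step_arm:
  rows:
    - {"angular":[0,0,0],"slide":[0,0,-0.03],"jaw":1}
    - {"angular":[0,0,0],"slide":[0,0,-0.057],"jaw":1}
    - {"angular":[0,0,0],"slide":[0,0,-0.057],"jaw":1}
    - {"angular":[0,0,0],"slide":[0,0,-0.057],"jaw":1}
    - {"angular":[0,0,0],"slide":[0,0,-0.057],"jaw":1}
    - {"angular":[0,0,0],"slide":[0,0,-0.057],"jaw":1}
    - {"angular":[0,0,0],"slide":[0,0,-0.025],"jaw":1}

```text
time_s: 18.18
tool_pos: [0.4898, -0.1092, 0.1943]
tool_rot: [179.8, 59.9, 84.1]
force: [-0.4, 0.1, -0.1]
grip_width: 0.0868
grasp_force: 0.0
```

```bash
python3 rec.py; python3 - <<'E'
from cell import env
from sim import *
p,R,o=cur(env);q=o["qpos"];print(np.round(o["force"],1))
j=np.array([.403,.2225,.082])
for ya,e in((-85,45),(-70,45),(-70,60),(-55,45)):
    yr=np.radians(ya);print(ya,e);a=Rt(e,yr)[:,2]
    sim(q,[("over",j-a*.1+[0.02,-.12,.15],e,ya),("pre",j-a*.1+[0,0,.02],e,ya),("grasp",j,e,ya),("lift",j+[0,0,.06],e,ya),("front",rw(-.2,0,.14),e,-95.9),("place",rw(-.06,0,.075),e,-95.9)])
E
```

```text
18.18 [ 0.49  -0.109  0.194] [179.8  59.9  84.1] [-77.6  36.6  67.3 110.1  24.5  74.9 -25.7]
[-0.4  0.1 -0.1]
-85 45
over [-106, 21, 70, 99, 19, 97, -30] margin 1.5 err 0.0 el [-0.03  0.17  0.69] wr [0.39 0.42 0.55]
pre [-99, 39, 58, 94, 4, 91, -35] margin 13.3 err 0.0 el [-0.03  0.29  0.61] wr [0.37 0.54 0.42]
grasp [-97, 41, 56, 105, 3, 78, -36] margin 14.8 err 0.0 el [-0.02  0.31  0.6 ] wr [0.38 0.47 0.33]
lift [-99, 36, 60, 103, 6, 84, -35] margin 11.3 err 0.0 el [-0.03  0.27  0.63] wr [0.38 0.47 0.39]
front [-70, 42, 62, 99, 7, 74, -20] margin 9.4 err 0.0 el [0.12 0.29 0.6 ] wr [0.59 0.25 0.39]
place [-61, 43, 62, 109, 9, 57, -15] margin 9.5 err 0.0 el [0.17 0.27 0.59] wr [0.57 0.11 0.32]
-70 45
over [-120, 3, 68, 108, 34, 96, -35] margin 3.0 err 0.0 el [-0.    0.03  0.72] wr [0.31 0.4  0.55]
pre [-108, 31, 57, 103, 13, 84, -33] margin 13.9 err 0.0 el [-0.06  0.23  0.65] wr [0.29 0.52 0.42]
grasp [-103, 34, 56, 112, 12, 70, -33] margin 15.6 err 0.0 el [-0.05  0.26  0.64] wr [0.32 0.46 0.33]
lift [-107, 29, 59, 110, 16, 76, -32] margin 11.8 err 0.0 el [-0.05  0.22  0.66] wr [0.32
[... 711 characters left out ...]
place [-56, 34, 62, 109, 1, 56, -4] margin 8.7 err 0.0 el [0.16 0.21 0.64] wr [0.56 0.03 0.38]
-55 45
over [-122, -16, 55, 117, 49, 102, -39] margin 1.2 err 0.0 el [ 0.08 -0.1   0.7 ] wr [0.24 0.36 0.55]
pre [-119, 21, 59, 113, 24, 78, -33] margin 12.4 err 0.0 el [-0.07  0.15  0.69] wr [0.22 0.48 0.42]
grasp [-110, 27, 57, 120, 22, 62, -32] margin 14.5 err 0.0 el [-0.06  0.21  0.66] wr [0.26 0.43 0.33]
lift [-115, 20, 61, 118, 26, 70, -31] margin 10.1 err 0.0 el [-0.05  0.15  0.69] wr [0.26 0.43 0.39]
front [-69, 41, 60, 99, 8, 74, -21] margin 11.0 err 0.0 el [0.12 0.28 0.6 ] wr [0.59 0.25 0.39]
place [-60, 42, 60, 108, 10, 58, -17] margin 10.8 err 0.0 el [0.17 0.26 0.6 ] wr [0.57 0.11 0.32]
```

```bash
python3 - <<'E'
from cell import env
from h import *
p,R,o=cur(env);y=np.radians(-80);j=np.array([.403,.2225,.082])
p,R=plan(p,R,[.45,.13,.28],Rt(40,np.radians(-85)),sp=.055)
p,R=plan(p,R,tcp(j-Rt(45,y)[:,2]*.11+[0,0,.02],45,y),Rt(45,y),sp=.055)
E
```

```text
rows 5 angular [-0.0097, 0.011, -0.007] jaw 1
[0.017, -0.025, -0.098]
[0.021, -0.022, -0.098]
[0.025, -0.018, -0.098]
[0.029, -0.015, -0.098]
[0.032, -0.012, -0.097]
end [0.4498 0.1297 0.28  ]
rows 4 angular [-0.0051, 0.007, -0.0046] jaw 1
[0.095, -0.022, -0.025]
[0.096, -0.02, -0.023]
[0.097, -0.019, -0.022]
[0.097, -0.016, -0.019]
end [0.392  0.2857 0.1664]
```

>>> step_arm:
  rows:
    - {"angular":[-0.0097,0.011,-0.007],"slide":[0.017,-0.025,-0.098],"jaw":1}
    - {"angular":[-0.0097,0.011,-0.007],"slide":[0.021,-0.022,-0.098],"jaw":1}
    - {"angular":[-0.0097,0.011,-0.007],"slide":[0.025,-0.018,-0.098],"jaw":1}
    - {"angular":[-0.0097,0.011,-0.007],"slide":[0.029,-0.015,-0.098],"jaw":1}
    - {"angular":[-0.0097,0.011,-0.007],"slide":[0.032,-0.012,-0.097],"jaw":1}
    - {"angular":[-0.0051,0.007,-0.0046],"slide":[0.095,-0.022,-0.025],"jaw":1}
    - {"angular":[-0.0051,0.007,-0.0046],"slide":[0.096,-0.02,-0.023],"jaw":1}
    - {"angular":[-0.0051,0.007,-0.0046],"slide":[0.097,-0.019,-0.022],"jaw":1}
    - {"angular":[-0.0051,0.007,-0.0046],"slide":[0.097,-0.016,-0.019],"jaw":1}
    - {"angular":[0,0,0],"slide":[0,0,0],"jaw":1}

```text
time_s: 19.42
tool_pos: [0.3899, 0.2862, 0.1633]
tool_rot: [-179.7, 45.1, 100.4]
force: [0.1, 0.1, -0.4]
grip_width: 0.0869
grasp_force: 0.0
```

```bash
python3 rec.py; python3 - <<'E'
from cell import env
from h import *
p,R,o=cur(env);j=np.array([.403,.2225,.082]);y=np.radians(-80)
i=env.camera_info("wrist");im=env.read_camera("wrist")[:,:,::-1].copy();cv2.imwrite("pics/w8.png",im);np.save("w8.npy",i,allow_pickle=True)
t=np.linspace(0,2*np.pi,60)
for z,r in((.122,.033),(.098,.033),(.04,.033)):
    c=np.c_[j[0]+r*np.cos(t),j[1]+r*np.sin(t),0*t+z];cv2.polylines(im,[prj(i,c).round().astype(int)],True,(0,0,255),1)
i2=np.load("w2.npy",allow_pickle=True).item();im2=cv2.imread("pics/w2.png")
c=np.c_[j[0]+.033*np.cos(t),j[1]+.033*np.sin(t),0*t+.122];cv2.polylines(im2,[prj(i2,c).round().astype(int)],True,(0,0,255),1)
s=cv2.resize(env.read_camera("scene")[160:350,190:410,::-1],(343,296),interpolation=cv2.INTER_CUBIC)
a=cv2.resize(im[:250],(640,300)) if 0 else im[:296]
b=np.hstack([cv2.resize(im2[0:130,100:250],(297,296)),s]);cv2.imwrite("pics/w8m.png",np.vstack([a,b]))
E
```

```text
19.43 [0.39  0.286 0.163] [-179.7   45.1  100.4] [-101.    35.6   55.6   96.1    7.4   90.   -35.3]
```

View pics/w8m.png

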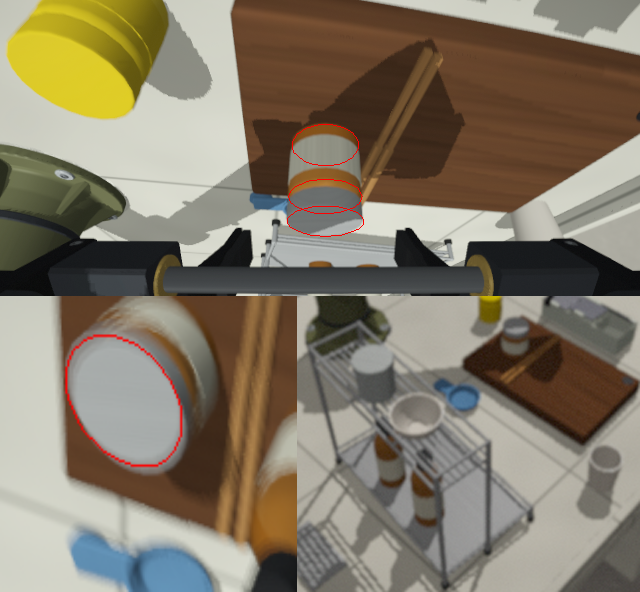

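The overlay circles fit the jar's lid and base in both wrist views, lid centred at about (325,215). Both bottles stand upright on the deck under the shelf in the scene panel. Next I grasp the jar.

```bash
python3 - <<'E'
from cell import env
from h import *
p,R,o=cur(env);y=np.radians(-80);j=np.array([.403,.2225,.086])
p,R=plan(p,R,tcp(j,45,y),Rt(45,y),n=6)
E
```

```text
rows 6 angular [-0.0002, 0.0001, -0.0001] jaw 1
[0.004, 0.0, 0.04]
[0.005, 0.0, 0.039]
[0.004, 0.0, 0.04]
[0.005, 0.0, 0.039]
[0.004, 0.0, 0.04]
[0.005, 0.001, 0.039]
end [0.4055 0.2096 0.0725]
```

>>> step_arm:
  rows:
    - {"angular":[0,0,0],"slide":[0.004,0,0.04],"jaw":1}
    - {"angular":[0,0,0],"slide":[0.005,0,0.039],"jaw":1}
    - {"angular":[0,0,0],"slide":[0.004,0,0.04],"jaw":1}
    - {"angular":[0,0,0],"slide":[0.005,0,0.039],"jaw":1}
    - {"angular":[0,0,0],"slide":[0.004,0,0.04],"jaw":1}
    - {"angular":[0,0,0],"slide":[0.005,0.001,0.039],"jaw":1}
    - {"angular":[0,0,0],"slide":[0,0,0],"jaw":1}

```text
time_s: 20.4
tool_pos: [0.4053, 0.2077, 0.0727]
tool_rot: [-179.9, 45.1, 99.6]
force: [1.1, 0.2, -0.3]
grip_width: 0.0871
grasp_force: 0.0
```

>>> step_arm:
  rows:
    - {"angular":[0,0,0],"slide":[0,0,0],"jaw":0.7}
    - {"angular":[0,0,0],"slide":[0,0,0],"jaw":0.6}
    - {"angular":[0,0,0],"slide":[0,0,0],"jaw":0.5}
    - {"angular":[0,0,0],"slide":[0,0,0],"jaw":0.5}
  newtons: 25

```text
time_s: 20.9
tool_pos: [0.405, 0.2108, 0.0726]
tool_rot: [-179.9, 45.0, 99.9]
force: [-2.6, 2.3, 3.6]
grip_width: 0.0647
grasp_force: 25.0
```

```bash
python3 rec.py; python3 - <<'E'
from cell import env
from h import *
p,R,o=cur(env);print(p.round(4),np.round(o["force"],1),o["grip_width"])
p,R=plan(p,R,p+[0,0,.07],R,n=3)
p,R=plan(p,R,tcp(rw(-.2,0,.15),45),Rt(45),sp=.045)
p,R=plan(p,R,tcp(rw(-.06,0,.12),45),Rt(45),sp=.035)
E
```

```text
20.9 [0.405 0.211 0.073] [-179.9   45.    99.9] [-98.   37.8  54.6 106.8   6.8  76.5 -35.7]
[0.405  0.2108 0.0726] [-2.6  2.3  3.6] 0.06474146715730017
rows 3 angular [0.0, 0.0, 0.0] jaw 1
[-0.033, -0.0, -0.033]
[-0.033, -0.0, -0.033]
[-0.033, -0.0, -0.033]
end [0.4051 0.2109 0.1426]
rows 7 angular [0.0088, 0.0, 0.0089] jaw 1
[-0.049, 0.033, 0.051]
[-0.048, 0.035, 0.05]
[-0.047, 0.038, 0.049]
[-0.046, 0.041, 0.048]
[-0.044, 0.043, 0.047]
[-0.043, 0.046, 0.046]
[-0.042, 0.048, 0.046]
end [ 0.5596 -0.0139  0.1363]
rows 5 angular [-0.0, 0.0, -0.0001] jaw 1
[-0.031, 0.0, 0.048]
[-0.031, 0.0, 0.048]
[-0.031, -0.0, 0.048]
[-0.031, -0.0, 0.048]
[-0.032, -0.0, 0.048]
end [ 0.5451 -0.1531  0.1067]
```

>>> step_arm:
  rows:
    - {"angular":[0,0,0],"slide":[-0.033,0,-0.033],"jaw":0.5}
    - {"angular":[0,0,0],"slide":[-0.033,0,-0.033],"jaw":0.5}
    - {"angular":[0,0,0],"slide":[-0.033,0,-0.033],"jaw":0.5}
    - {"angular":[0.0088,0,0.0089],"slide":[-0.049,0.033,0.051],"jaw":0.5}
    - {"angular":[0.0088,0,0.0089],"slide":[-0.048,0.035,0.05],"jaw":0.5}
    - {"angular":[0.0088,0,0.0089],"slide":[-0.047,0.038,0.049],"jaw":0.5}
    - {"angular":[0.0088,0,0.0089],"slide":[-0.046,0.041,0.048],"jaw":0.5}
    - {"angular":[0.0088,0,0.0089],"slide":[-0.044,0.043,0.047],"jaw":0.5}
    - {"angular":[0.0088,0,0.0089],"slide":[-0.043,0.046,0.046],"jaw":0.5}
    - {"angular":[0.0088,0,0.0089],"slide":[-0.042,0.048,0.046],"jaw":0.5}

```text
time_s: 22.15
tool_pos: [0.5603, -0.0146, 0.1349]
tool_rot: [180.0, 45.0, 84.0]
force: [-0.7, -0.4, -2.9]
grip_width: 0.0652
grasp_force: 25.0
```

```bash
python3 rec.py; python3 - <<'E'
from cell import env
from h import *
p,R,o=cur(env);print(np.round(o["force"],1),o["grip_width"],o["grasp_force"])
p,R=plan(p,R,tcp(rw(-.06,0,.12),45),Rt(45),sp=.03)
p,R=plan(p,R,p-[0,0,p[2]-.0655],R,sp=.009)
E
```

```text
22.15 [ 0.56  -0.015  0.135] [180.  45.  84.] [-69.3  40.   60.5  98.4   8.8  74.6 -20.4]
[-0.7 -0.4 -2.9] 0.06516703494873163 25.00153463333845
rows 5 angular [-0.0001, -0.0, -0.0001] jaw 1
[-0.031, -0.0, 0.047]
[-0.032, -0.0, 0.048]
[-0.031, -0.0, 0.047]
[-0.032, -0.001, 0.048]
[-0.031, -0.001, 0.047]
end [ 0.5449 -0.153   0.1065]
rows 5 angular [0.0, 0.0, 0.0] jaw 1
[0.012, -0.0, 0.012]
[0.011, -0.0, 0.012]
[0.012, -0.0, 0.011]
[0.011, -0.0, 0.012]
[0.012, -0.0, 0.011]
end [ 0.5449 -0.153   0.0655]
```

>>> step_arm:
  rows:
    - {"angular":[0,0,0],"slide":[-0.031,0,0.047],"jaw":0.5}
    - {"angular":[0,0,0],"slide":[-0.032,0,0.048],"jaw":0.5}
    - {"angular":[0,0,0],"slide":[-0.031,0,0.047],"jaw":0.5}
    - {"angular":[0,0,0],"slide":[-0.032,-0.001,0.048],"jaw":0.5}
    - {"angular":[0,0,0],"slide":[-0.031,-0.001,0.047],"jaw":0.5}
    - {"angular":[0,0,0],"slide":[0.01,0,0.01],"jaw":0.5}
    - {"angular":[0,0,0],"slide":[0.012,0,0.012],"jaw":0.5}
    - {"angular":[0,0,0],"slide":[0.012,0,0.012],"jaw":0.5}
    - {"angular":[0,0,0],"slide":[0.012,0,0.012],"jaw":0.5}
    - {"angular":[0,0,0],"slide":[0.011,0,0.011],"jaw":0.5}

```text
time_s: 23.4
tool_pos: [0.5445, -0.1523, 0.0667]
tool_rot: [180.0, 45.0, 84.1]
force: [0.7, -0.5, -3.0]
grip_width: 0.0653
grasp_force: 25.0
```

>>> step_arm:
  rows:
    - {"angular":[0,0,0],"slide":[0.001,0,0.001],"jaw":0.5}
    - {"angular":[0,0,0],"slide":[0,0,0],"jaw":0.5}

```text
time_s: 23.65
tool_pos: [0.5444, -0.1529, 0.0668]
tool_rot: [179.9, 45.0, 84.0]
force: [0.2, 0.2, -3.2]
grip_width: 0.0653
grasp_force: 25.0
```

>>> step_arm:
  rows:
    - {"angular":[0,0,0],"slide":[0.003,0,0.003],"jaw":0.5}
    - {"angular":[0,0,0],"slide":[0.002,0,0.002],"jaw":0.5}
    - {"angular":[0,0,0],"slide":[0,0,0],"jaw":0.5}

```text
time_s: 24.02
tool_pos: [0.5443, -0.1527, 0.0631]
tool_rot: [180.0, 45.0, 84.0]
force: [-0.7, 0.1, -2.2]
grip_width: 0.0652
grasp_force: 25.0
```

>>> step_arm:
  rows:
    - {"angular":[0,0,0],"slide":[0.001,0,0.001],"jaw":0.5}
    - {"angular":[0,0,0],"slide":[0,0,0],"jaw":0.5}

```text
time_s: 24.28
tool_pos: [0.5444, -0.1528, 0.0627]
tool_rot: [180.0, 45.1, 84.0]
force: [-0.1, 0.8, -0.8]
grip_width: 0.0654
grasp_force: 25.0
```

Contact felt, so I release and retract along the tool axis.

>>> step_arm:
  rows:
    - {"angular":[0,0,0],"slide":[0,0,0],"jaw":0.8}
    - {"angular":[0,0,0],"slide":[0,0,0],"jaw":1}
    - {"angular":[0,0,0],"slide":[0,0,0],"jaw":1}
    - {"angular":[0,0,0],"slide":[0,0,0],"jaw":1}

```text
time_s: 24.78
tool_pos: [0.5443, -0.1528, 0.0625]
tool_rot: [179.9, 45.0, 84.0]
force: [0.8, -0.8, -0.5]
grip_width: 0.0855
grasp_force: 0.0
```

>>> step_arm:
  rows:
    - {"angular":[0,0,0],"slide":[0,0,-0.02],"jaw":1}
    - {"angular":[0,0,0],"slide":[0,0,-0.05],"jaw":1}
    - {"angular":[0,0,0],"slide":[0,0,-0.06],"jaw":1}
    - {"angular":[0,0,0],"slide":[0,0,-0.06],"jaw":1}
    - {"angular":[0,0,0],"slide":[0,0,-0.06],"jaw":1}
    - {"angular":[0,0,0],"slide":[0,0,-0.06],"jaw":1}
    - {"angular":[0,0,0],"slide":[0,0,-0.06],"jaw":1}
    - {"angular":[0,0,0],"slide":[0,0,0],"jaw":1}

```text
time_s: 25.78
tool_pos: [0.5595, -0.0201, 0.1943]
tool_rot: [179.7, 44.9, 84.1]
force: [0.2, 0.4, -0.5]
grip_width: 0.087
grasp_force: 0.0
```

```bash
python3 rec.py; python3 - <<'E'
from cell import env
from h import *
p,R,o=cur(env);print(np.round(o["force"],1),o["grip_width"])
i=env.camera_info("wrist");im=env.read_camera("wrist")[:,:,::-1].copy();im0=im.copy()
S=env.camera_info("scene");s=env.read_camera("scene")[:,:,::-1].copy()
cs=[(rw(-.06,0),.033,.112),(rw(.047,.06),.030,.14),(rw(.047,-.06),.028,.14)]
def ov(i,im):
    t=np.linspace(0,6.3,40)
    for c,r,zt in cs:
        for z in(.03,zt):
            q=np.c_[c[0]+r*np.cos(t),c[1]+r*np.sin(t),0*t+z];cv2.polylines(im,[prj(i,q).round().astype(int)],True,(0,0,255),1)
ov(i,im);cv2.imwrite("pics/fin.png",np.vstack([im[:300],cv2.resize(s[160:350,195:606][:,:405],(640,300),interpolation=cv2.INTER_CUBIC)]))
# numeric: lid grey/brown check
print([prj(i,(*c[:2],.03)).round().tolist() for c,_,_ in cs])
hsv=cv2.cvtColor(im0,cv2.COLOR_BGR2HSV);m=((hsv[...,0]>5)&(hsv[...,0]<22)&(hsv[...,1]>140)&(hsv[...,2]>80)).astype(np.uint8)
_,_,st,ce=cv2.connectedComponentsWithStats(m);print([(st[k].tolist(),ce[k].round().tolist()) for k in range(1,len(st)) if st[k,4]>80])
E
```

```text
25.77 [ 0.56  -0.02   0.194] [179.7  44.9  84.1] [-71.4  35.8  63.8  96.6  11.8  78.9 -18.3]
[ 0.2  0.4 -0.5] 0.08700471228784437
[[322.0, 148.0], [360.0, 191.0], [283.0, 191.0]]
[([295, 131, 52, 18, 365], [320.0, 137.0]), ([265, 165, 117, 37, 1624], [324.0, 183.0]), ([258, 242, 40, 25, 913], [278.0, 255.0]), ([346, 246, 43, 21, 832], [367.0, 257.0]), ([539, 313, 49, 18, 374], [563.0, 321.0]), ([477, 315, 28, 18, 164], [490.0, 323.0]), ([509, 318, 30, 14, 132], [523.0, 325.0]), ([300, 321, 148, 13, 877], [369.0, 327.0])]
```

```bash
python3 - <<'E'
from cell import env
from h import *
i=env.camera_info("wrist")
print([prj(i,(*rw(.047,y)[:2],.165)).round().tolist() for y in(.06,-.06)],"seen (367,257),(278,255)")
print(env.sign_off())
E
```

```text
[[369.0, 279.0], [279.0, 279.0]] seen (367,257),(278,255)
the job is handed in; nothing more can be done
None
```

The soy and vinegar bottles stand side by side at the back of the lower deck under the upper shelf, and the jar stands in front of them. The job was handed in at about 26 s. The hand-in gave no verdict, and I checked the jar's final placement only by numbers, as I had used all 10 picture views.

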